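# Clamp a length of square tube in the bar rest

### The arm

A 6-joint arm with a two-finger parallel gripper is mounted at the origin on the work surface. World frame = base frame: x ahead of the robot, y to its left, z up, the work surface at z = 0. Lengths are in m, angles in degrees, forces in N, time in s.
With the tool pointing down it reaches from about 0.25 to 0.725 m from the base axis. Payload 9.7 kg.
Tool frame: the origin (TCP) lies at the very end of the fingers, on their centre line; the grasp point (between the pads) lies 19 mm behind it (bot.grip_depth is the distance from the TCP to the grasp point, in m); z points along the fingers, y is the direction in which the jaws open and shut (so a half turn about z gives the same grasp; the last joint's range is limited). The gripper opens to 85 mm and grips with 20 to 120 N. Pads are 22 mm wide; open, the fingers measure 114 mm over their backs; the gripper's body (76 mm by 85 mm) begins 54 mm behind the grasp point. The pads swing forward as they close: fully open they stand 13 mm farther back than shut.
Start: joints at [-65.145, 4.979, 10.078, 95.1, 0, 90], TCP at [0.231, -0.499, 0.231] pointing down, gripper open.
Joint ranges: [-179.16, 179.16], [-48.56, 103.87], [-65.8, 70.77], [-126.05, 130.52], [-82.76, 87.17], [-180, 180]. Speed limits (degrees/s): [127.2, 127.2, 147.25, 180, 180, 180].

### API

Orientations are given as [roll, pitch, yaw] about the fixed x, y, z axes, in that order (R = Rz(yaw) Ry(pitch) Rx(roll)).
In Python, from workcell import bot, viewer gives the robot as it stands.
- The arm moves only by the tool arm_command, never from a script. Its argument "motion" is a list of rows, each a list of 3 entries, a list of its own where there are three numbers: the opening, from 0 (shut) to 1 (fully open), then the shift along the tool's x, y, z in units of 60 mm (1.0 is 60 mm), then the turn, a rotation vector about the tool's x, y, z in units of 6 degrees (1.0 is 6 degrees). A call has 1 to 12 rows; each row shifts and turns the commanded pose from where the row before left it, along the tool's axes as they then stand; what a row does not reach is not made up. A row lasts 1/8 s, in which the tool goes at most 62.5 mm and 10.7 degrees, less where a joint would pass 70% of its speed; a pose out of reach is approached as far as the arm can. A call is refused whole if a number of a shift passes 1 or a number of a turn 1, either way. A call with a gripper value outside its range is refused whole. The fingers move at their own pace and stop on an object; "newtons" is the grip in N (left out, the last holds). Time passes only in rows, so rows that do not move let the fingers close. It gives the time, the measured TCP pose, the force and the opening at its end, in the units of the state.
- bot.get_obs(): the state, without advancing time (a new reading comes with each control period).
- viewer.camera(name): name is "side" or "top" or "wrist"; returns the picture (384x512x3 uint8, blue, green, red); there is no depth.
- viewer.calibration(name): a dict with "fx", "fy", "cx", "cy" (pixels), "T" (4x4, takes a point from camera to world coordinates). Camera axes: x right, y down, z forward; pixel columns grow to the right and rows downward; lengths in m; the calibration is good to about 2 mm. A picture is of the moment at which its call begins: read the wrist's pose just before it. calibration takes no time and is no camera call; for the wrist camera it gives the pose at the moment of the call.
- bot.job_done(): hands the job in, once; it reports no verdict.
The state is a dict: "time": time; "q": joint angles; "qd": joint speeds; "joint_efforts": joint torques, N m; "ee_pos": TCP position; "tcp_rot": TCP orientation; "wrist_force": force on the tool from outside, world axes, zero at the start; "torque": the same for the moment, N m; "opening": finger opening in m.
Only numpy, scipy, OpenCV 4.12 (cv2) and the standard library are available. Lean on these libraries where they do the work, as an engineer would, in place of code of your own. Each camera call takes 0.05 s, during which the arm holds its last target.

### The job

Take the longest square tube from the timber bearers and lay it along the sloping bed of the bar rest, centred end to end, resting flat on both saddles against their low lips, with one end under the clamp pad. Then turn the clamp knob clockwise until the pad just touches the tube, and from there give it one more quarter turn, no more, and let go. Leave the other stock, the tin and the carton where they are.

Things in the scene. Friction and masses are not known exactly. Their poses are not given: they have to be found in the camera images.
- bed: Inclined bed of the fixed iron bar rest: two steel saddles, y -130 to -75 and 45 to 125 mm, x -16 to 55; the gap between is open for fingers, 45 mm deep. Origin: on the bed's surface (60 mm above the bench), under the middle of the tube's proper place. x: uphill, away from the robot (30 degree slope); y: level, along the tube's place, to the clamp end; z: square off the bed, leaning 30 degrees towards the robot.
- lip_mid (a point): Midway between the low lips that stop the tube sliding downhill; axes as the bed's. One lip per saddle, inner (uphill) face at this point's x, which is -16 mm in the bed's frame, tops 10 mm off the bed, y -127 to -78 and 60 to 110 mm. A tube in place has its low face against them or within a few mm.
- clamp_arm (a point): Where the screw axis leaves the underside of the clamp's C-frame arm: in the bed's frame (0, 90, 66) mm; axes as the bed's. Frame 26 mm wide (bed y 77 to 103): arm 66 to 82 mm off the bed, bed x -20 to 55; post at bed x 37 to 55. The screw is square to the bed. The frame closes the place from above and uphill, so the tube is slid in lengthwise from the other end.
- rest: The whole bar rest, fixed, a base plate 150 x 280 x 12 mm under the bed. Origin: on the bench, 60 mm straight below the bed's origin; z up, y along the bed's length to the clamp end, x away from the robot.
- tube_center (a point): Centre of the long square steel tube, 30 x 30 mm, 240 mm long, about 0.4 kg: the longest piece on the bearers, in any of the three lanes. y along its length, z up as it lies at first. In place its centre is at (0, 0, 15) mm in the bed's frame, its length along the bed's y.
- tube: The same long tube; origin at the centre of its underside as it lies at the start, axes as at its centre.
- bearers: Two fixed timber bearers, 270 mm long (x), 20 mm wide, 20 mm high, centred at y = -42 and 42 mm. Origin between them on the bench. Three pieces of stock lie across them (along y) in lanes at x = -80, 0, 80 mm, in any order, their undersides 20 mm above the bench and their middles free below.
- knob_grip (a point): Middle of the clamp knob's black wing: bar 44 mm long (its x), 12 mm thick (y), 24 mm high (z), on a 24 mm hub. On the screw axis, about 132 mm off the bed at the start; z outward along the axis, 30 degrees from vertical. Clockwise from above tightens and advances screw and knob 24 mm a turn, 6 mm a quarter turn. Takes 0.12 N m, up to 0.2 when clamping; stays where left. Wing angle at the start varies.
- pad_face (a point): Centre of the underside of the clamp's pressure pad, a steel disc 28 mm across, 8 mm thick, on a thin brass stem below the screw; z outward along the screw axis. At the start 34 to 42 mm off the bed, so 4 to 12 mm above the top of a tube in place. The pad does not turn with the knob.
- pad (a joint): Travel of the pad's spring stem into the screw, m: 0 while the pad hangs free; after it touches the tube it grows 6 mm per further quarter turn, at most 12 mm. The spring pushes with 8 N at first touch and 1.5 N more per mm.
- short_tube: Bystander: a shorter square steel tube, 30 x 30 x 130 mm, on the bearers, parallel to the long one. Origin: centre of its underside; y along its length.
- angle_bar: Bystander: a steel angle section, 34 x 34 mm, 200 mm long, on the bearers. Origin: centre of its underside; y along its length.
- tin: Bystander: a metal tin with a pale label, 64 mm across, 80 mm high, standing on the bench. Origin: centre of its underside.
- carton: Bystander: a cardboard carton 90 x 130 x 70 mm high on the bench. Origin: centre of its underside.
There are look-alikes about, which are no part of the job. What is shaped like the tube but black or red is not meant.

How it is judged (in metres and radians):
On the way, in this order (a step that is already met when the one before it is completed fails the run):
1. the long tube lies in its place on the bed, with the clamp not yet pressing on it (x of tube_center in the frame of bed between -0.007 and 0.007 m and y of tube_center in the frame of bed between -0.018 and 0.018 m and z of tube_center in the frame of bed between 0.0115 and 0.0185 m and angle between the y axis of tube_center and the y axis of bed, either way round below 0.07 rad and value of joint pad below 0.0008 m), for 0.2 s.
2. the clamp is turned until the pad touches the tube and begins to press (x of tube_center in the frame of bed between -0.007 and 0.007 m and y of tube_center in the frame of bed between -0.018 and 0.018 m and z of tube_center in the frame of bed between 0.0115 and 0.0185 m and angle between the y axis of tube_center and the y axis of bed, either way round below 0.07 rad and value of joint pad above 0.0015 m), for 0.1 s.
At the end, for the whole second after the job is handed in: The long tube lies at rest on both saddles in its place (centre within 7 mm across the bed, 18 mm along it and 3.5 mm square to it; within 4 degrees of the bed's length), and the pad's spring stem is pressed in 4 to 8 mm, i.e. the knob was turned a quarter turn (60 to 120 degrees) past first touch (x of tube_center in the frame of bed between -0.007 and 0.007 m and y of tube_center in the frame of bed between -0.018 and 0.018 m and z of tube_center in the frame of bed between 0.0115 and 0.0185 m and angle between the y axis of tube_center and the y axis of bed, either way round below 0.07 rad and value of joint pad between 0.004 and 0.008 m and linear speed of tube below 0.02 m/s).
It fails at once if the clamp is overtightened: more than about 150 degrees past touching (spring stem pressed in over 10 mm) (value of joint pad above 0.01 m).
It fails at once if the short tube is shifted more than 30 mm (distance of short_tube from where it was at the start of the episode above 0.03 m).
It fails at once if the angle section is shifted more than 30 mm (distance of angle_bar from where it was at the start of the episode above 0.03 m).
It fails at once if the tin is shifted more than 30 mm (distance of tin from where it was at the start of the episode above 0.03 m).
It fails at once if the carton is shifted more than 30 mm (distance of carton from where it was at the start of the episode above 0.03 m).
It also fails if it takes over 70 s, if anything falls off the work surface, if the arm or the gripper's body presses on something with over 40 N, if the wrist force passes 120 N, or if a joint passes its speed limit or range.

## Working session

There is one attempt and no reset: what is moved stays moved. The work goes in short steps, Python scripts to look and compute and a tool call to move; the robot and the scene stay as the last step left them, time stands still between calls to the robot, and variables do not carry over. Pictures are saved under pics/ and viewed, and the job is handed in when it is done.

Besides the shell and the picture viewer there is one more tool, called after ">>>" as name([rows], argument=value, ...), one row to a line, values as JSON. arm_command: Moves the arm, as the interface text tells. Its arguments: {"type":"object","properties":{"motion":{"type":"array"},"newtons":{"type":"number"}},"required":["motion"]}

```bash
ls; mkdir -p pics; python3 - <<'E'
from workcell import bot, viewer
import cv2, numpy as np
o=bot.get_obs(); print(o)
for n in ["side","top","wrist"]:
    c=viewer.calibration(n); print(n,c['fx'],c['fy'],c['cx'],c['cy']); print(np.round(c['T'],4))
    cv2.imwrite(f"pics/{n}0.png",viewer.camera(n))
E
```

```text
pics
{'time': 0.0, 'q': array([-6.51448529e+01,  5.01071882e+00,  1.00341667e+01,  9.51013345e+01,
       -6.24620015e-05,  9.00012595e+01]), 'qd': array([ 0.02863004,  0.06636189, -0.08733732,  0.0493221 ,  0.01147391,
        0.02815798]), 'joint_efforts': array([-6.40311155e-04, -5.20396614e+01,  4.64791739e+01,  1.66969781e-02,
       -6.81070287e-05,  1.18246302e-05]), 'ee_pos': array([ 0.23107586, -0.49883321,  0.23058417]), 'tcp_rot': array([-1.79922113e+02,  6.41740474e-05,  2.48538877e+01]), 'wrist_force': array([ 0.10840807, -0.07218568, -1.37124475]), 'torque': array([-0.00474262, -0.02643129, -0.01291746]), 'opening': 0.08509631487215}
side 474.87612777441063 474.87612777441063 260.64814672660617 191.48171836380382
[[-0.6893 -0.4938  0.53   -0.364 ]
 [-0.7244  0.4684 -0.5057  0.665 ]
 [ 0.0015 -0.7326 -0.6807  1.2134]
 [ 0.      0.      0.      1.    ]]
top 497.3653367418456 497.3653367418456 257.15777975765326 202.17414304861882
[[-0.0165 -0.9922  0.1233  0.314 ]
 [-0.9999  0.0161 -0.0041 -0.1486]
 [ 0.0021 -0.1234 -0.9924  1.7106]
 [ 0.      0.      0.      1.    ]]
wrist 305.2209402425538 305.2209402425538 250.02172165098668 190.55810451666594
[[ 0.4194 -0.8606 -0.289   0.3053]
 [-0.9078 -0.3981 -0.132  -0.463 ]
 [-0.0015  0.3177 -0.9482  0.3723]
 [ 0.      0.      0.      1.    ]]
```

View pics/top0.png

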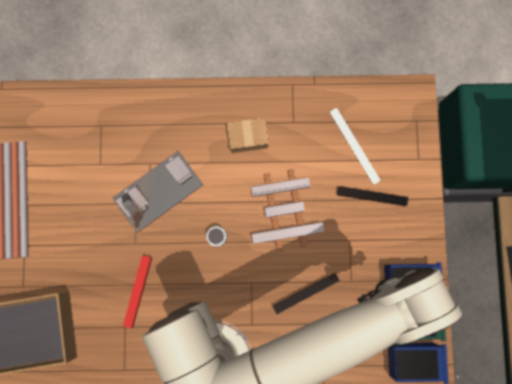

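View pics/side0.png

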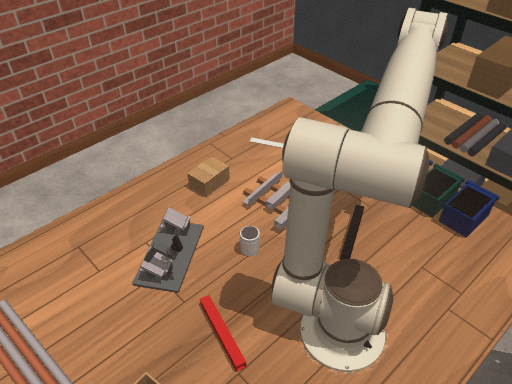

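View pics/wrist0.png

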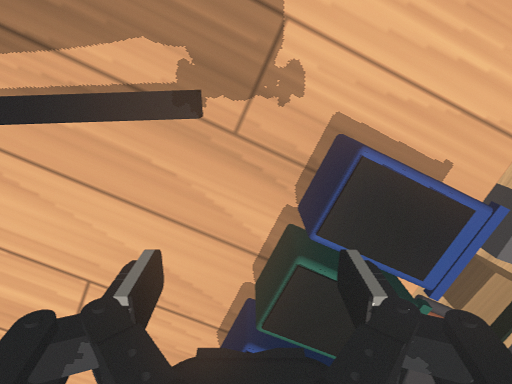

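```bash
cat > h.py <<'E'
import numpy as np, cv2
from workcell import bot, viewer
from scipy.spatial.transform import Rotation as R
def ray(n,u,v,c=None):
    c=c or viewer.calibration(n); T=np.array(c['T'])
    d=T[:3,:3]@np.array([(u-c['cx'])/c['fx'],(v-c['cy'])/c['fy'],1]); return T[:3,3],d
def px(n,u,v,z,c=None):
    o,d=ray(n,u,v,c); return o+d*(z-o[2])/d[2]
def proj(n,P,c=None):
    c=c or viewer.calibration(n); T=np.array(c['T']); p=(np.atleast_2d(P)-T[:3,3])@T[:3,:3]
    return np.c_[c['cx']+c['fx']*p[:,0]/p[:,2], c['cy']+c['fy']*p[:,1]/p[:,2]]
def crop(src,out,x0,y0,x1,y1,s):
    im=cv2.imread(src) if isinstance(src,str) else src
    cv2.imwrite(out,cv2.resize(im[y0:y1,x0:x1],None,fx=s,fy=s,interpolation=cv2.INTER_CUBIC))
E
python3 - <<'E'
from h import *
crop("pics/top0.png","pics/c1.png",230,160,350,250,6)
crop("pics/top0.png","pics/c2.png",100,140,220,240,6)
crop("pics/side0.png","pics/c3.png",120,130,310,300,4)
E
```

```text
(no output)
```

View pics/c1.png

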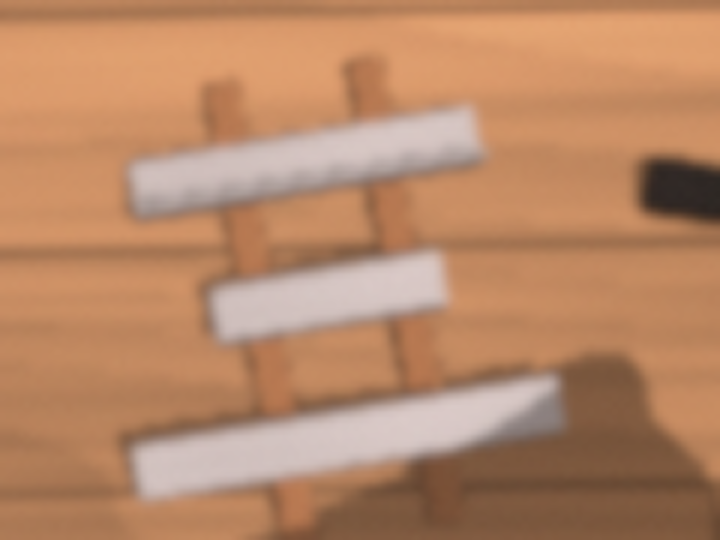

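View pics/c2.png

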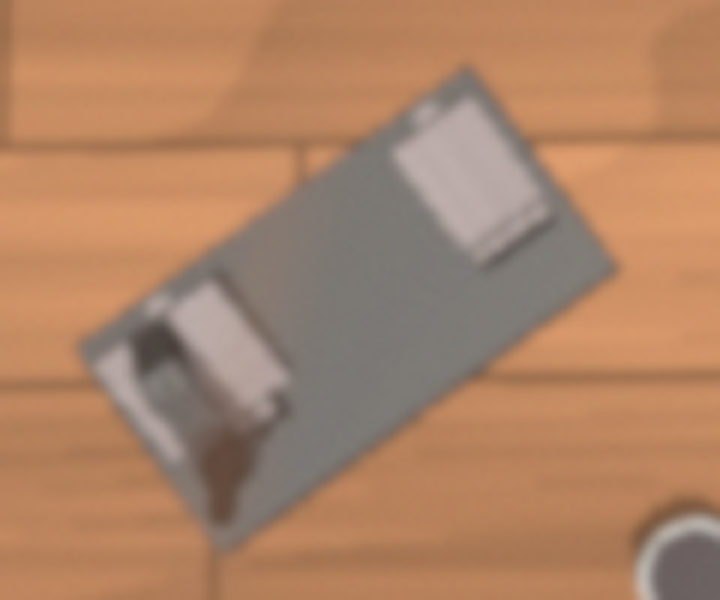

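View pics/c3.png

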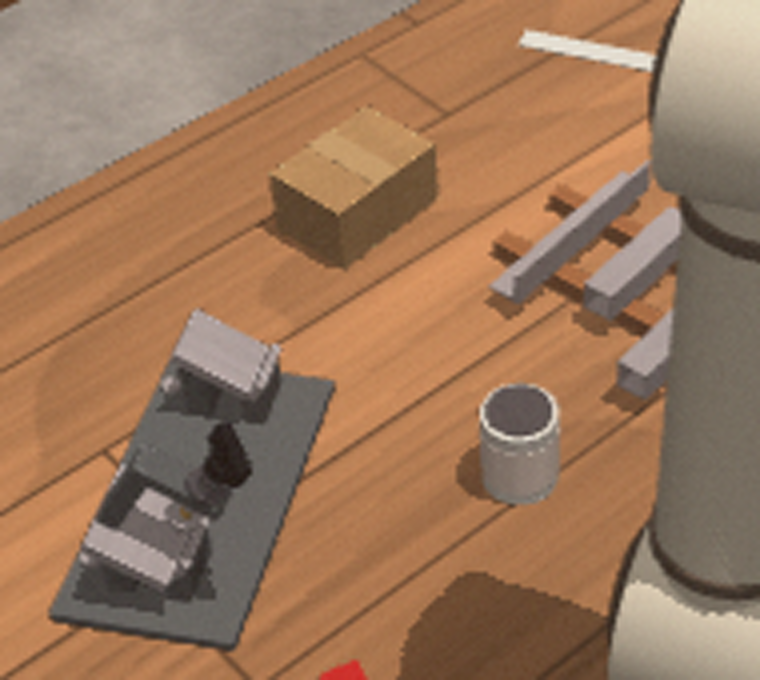

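```bash
python3 - <<'E'
from h import *
def cc(l,x0,y0,s=6): return [(x0+ (u+.5)/s-.5,y0+(v+.5)/s-.5) for u,v in l]
# long lane x=-80: top corners, z=.05
for nm,l,z in [("near",[(130,447),(140,500),(566,428),(557,374)],.05),("mid",[(207,287),(221,342),(450,303),(441,250)],.05),("far(angle)",[(128,163),(138,217),(487,155),(474,103)],.05)]:
    p=np.array([px("top",u,v,z) for u,v in cc(l,230,160)]); print(nm,np.round(p[:,:2],4).tolist(),"c",p.mean(0).round(4),"L",np.linalg.norm((p[3]+p[2]-p[0]-p[1])/2).round(4),"W",np.linalg.norm((p[0]+p[3]-p[1]-p[2])/2).round(4), "yaw of length", np.degrees(np.arctan2(*((p[0]+p[1]-p[2]-p[3])/2)[[1,0]])))
p=np.array([px("top",u,v,.012) for u,v in cc([(78,347),(226,553),(618,267),(467,66)],100,140)])
print(np.round(p,4), "c",p.mean(0))
for i in range(4): print(np.linalg.norm(p[i]-p[(i+1)%4]))
d=(p[0]+p[1]-p[2]-p[3])/2; print("clamp dir yaw",np.degrees(np.arctan2(d[1],d[0])))
d=(p[0]+p[3]-p[2]-p[1])/2; print("far dir yaw",np.degrees(np.arctan2(d[1],d[0])))
for uv in [(332,110),(378,182)]: print("white bar",px("top",*uv,0.02))
print("tin",px("top",216,236,.08),"carton",px("top",247,134,.07))
E
```

```text
near [[0.4133, -0.134], [0.3838, -0.1391], [0.4199, -0.3769], [0.4502, -0.3729]] c [ 0.4168 -0.2557  0.05  ] L 0.2411 W 0.0302 yaw of length 98.69686748320359
mid [[0.5022, -0.1784], [0.4711, -0.1857], [0.491, -0.3143], [0.5209, -0.3101]] c [ 0.4963 -0.2471  0.05  ] L 0.1315 W 0.031 yaw of length 98.43188443382213
far(angle) [[0.5732, -0.1352], [0.5424, -0.1404], [0.5744, -0.3375], [0.6043, -0.331]] c [ 0.5736 -0.236   0.05  ] L 0.199 W 0.0308 yaw of length 99.13147635156885
[[0.5496 0.3419 0.012 ]
 [0.4299 0.2555 0.012 ]
 [0.5911 0.032  0.012 ]
 [0.7107 0.1193 0.012 ]] c [0.57035934 0.18715872 0.012     ]
0.14765318116327159
0.2755489146705443
0.14810832880225944
0.2747905756463371
clamp dir yaw 125.84291878275674
far dir yaw 35.98576304972067
white bar [ 0.84550922 -0.42340575  0.02      ]
white bar [ 0.58730273 -0.57291045  0.02      ]
tin [ 0.40715137 -0.0186861   0.08      ] carton [ 0.75067365 -0.12485657  0.07      ]
```

```bash
cat >> h.py <<'E'
def bedT(x,y,yaw,z=.06):
    c,s=np.cos(np.radians(yaw)),np.sin(np.radians(yaw)); a=np.radians(30)
    X=np.array([c*np.cos(a),s*np.cos(a),np.sin(a)]); Y=np.array([-s,c,0]); Z=np.cross(X,Y)
    T=np.eye(4); T[:3,:3]=np.c_[X,Y,Z]; T[:3,3]=[x,y,z]; return T
def quad(x0,x1,y0,y1,z): return np.array([[x0,y0,z],[x1,y0,z],[x1,y1,z],[x0,y1,z]])/1000
BED=[quad(-16,55,-130,-75,0),quad(-16,55,45,125,0),quad(-20,55,77,103,82),quad(-20,55,77,103,66)]
LIPS=[quad(-16,-16,-127,-78,10),quad(-16,-16,60,110,10)]
def overlay(n,img,T,x0,y0,x1,y1,s,out,c=None,polys=None,plate=None):
    im=cv2.resize(img[y0:y1,x0:x1],None,fx=s,fy=s,interpolation=cv2.INTER_CUBIC)
    cols=[(0,0,255),(0,255,0),(255,0,0),(255,255,0),(0,255,255),(255,0,255),(255,128,0)]
    for k,p in enumerate(polys or BED+LIPS):
        w=p@T[:3,:3].T+T[:3,3]; q=(proj(n,w,c)-[x0,y0]+.5)*s-.5
        cv2.polylines(im,[np.int32(np.round(q))],True,cols[k%7],1)
    cv2.imwrite(out,im)
E
python3 - <<'E'
from h import *
T=bedT(.5704,.187,36)
overlay("top",cv2.imread("pics/top0.png"),T,100,140,220,240,6,"pics/o1.png")
overlay("side",cv2.imread("pics/side0.png"),T,120,190,220,300,7,"pics/o2.png")
E
```

```text
(no output)
```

View pics/o1.png

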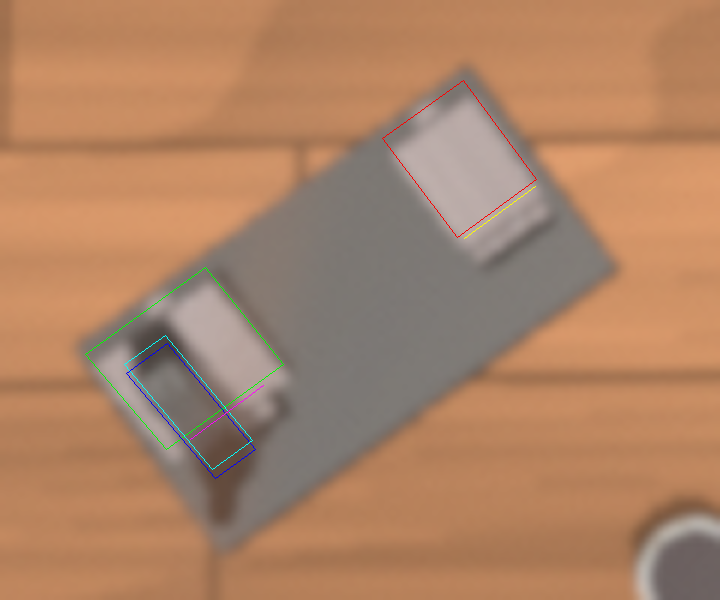

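View pics/o2.png

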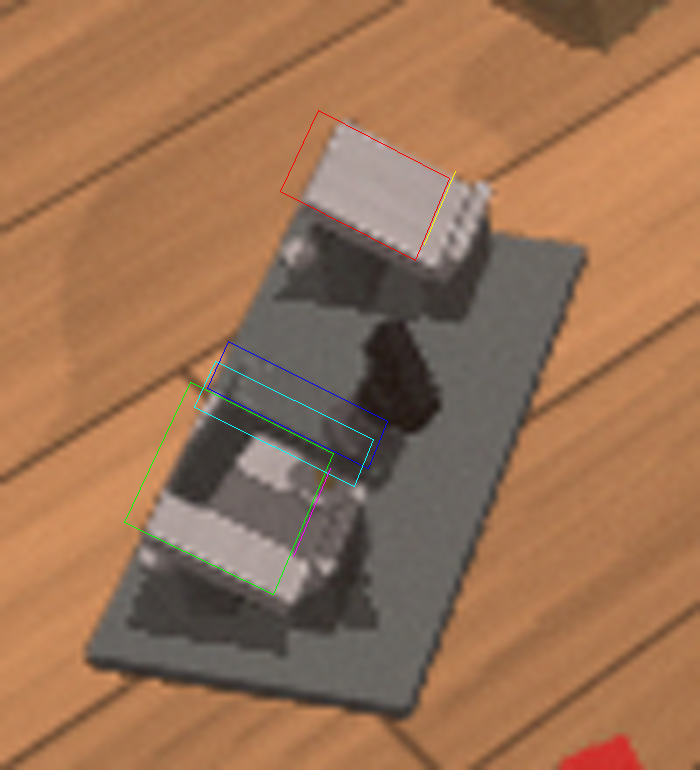

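```bash
cat >> h.py <<'E'
def cur():
    o=bot.get_obs(); return np.array(o['ee_pos']),R.from_euler('xyz',o['tcp_rot'],degrees=True)
def tool(xdir,zdir):
    z=np.array(zdir,float); z/=np.linalg.norm(z); x=np.array(xdir,float); x-=z*(x@z); x/=np.linalg.norm(x)
    return R.from_matrix(np.c_[x,np.cross(z,x),z])
def sim(rows,p=None,r=None,verbose=True):
    if p is None: p,r=cur()
    for k,(n,s,t) in enumerate(rows):
        for i in range(n):
            p=p+r.apply(np.array(s)*.06); r=r*R.from_rotvec(np.radians(np.array(t)*6.))
        if verbose: print(" leg",k,p.round(4),r.as_euler('xyz',degrees=True).round(2))
    return p,r
def rel(pt,rt,p=None,r=None):
    """rotate in place first, then translate"""
    if p is None: p,r=cur()
    tr=np.degrees((r.inv()*rt).as_rotvec())/6
    print("total turn units",tr.round(3),"min rows",np.abs(tr).max().round(1)); s=rt.inv().apply(np.array(pt)-p)/.06
    print("shift after turn (units)",s.round(3)," | shift before turn",(r.inv().apply(np.array(pt)-p)/.06).round(3),"dist mm",np.linalg.norm(s)*60)
E
python3 - <<'E'
from h import *
T=bedT(.562,.18,36); B=T[:3,:3]
rt=tool(-B[:,1],-B[:,2]); pt=T[:3,3]+B@np.array([0,-.02,.2])
print(pt, rt.as_euler('xyz',degrees=True))
rel(pt,rt)
E
```

```text
[0.49285401 0.10504113 0.23320508] [-1.50000000e+02 -1.27222187e-14 -5.40000000e+01]
total turn units [ 4.17   3.442 12.819] min rows 12.8
shift after turn (units) [-5.579 -8.201  4.687]  | shift before turn [ 8.189 -7.3   -0.033] dist mm 658.2172382309282
```

>>> arm_command([
  [1, [0, 0, 0], [0.34, 0.28, 1]],
  [1, [0, 0, 0], [0.34, 0.28, 1]],
  [1, [0, 0, 0], [0.34, 0.28, 1]],
  [1, [0, 0, 0], [0.34, 0.28, 1]],
  [1, [0, 0, 0], [0.34, 0.28, 1]],
  [1, [0, 0, 0], [0.34, 0.28, 1]],
  [1, [0, 0, 0], [0.34, 0.28, 1]],
  [1, [0, 0, 0], [0.34, 0.28, 1]],
  [1, [0, 0, 0], [0.34, 0.28, 1]],
  [1, [0, 0, 0], [0.34, 0.28, 1]],
  [1, [0, 0, 0], [0.34, 0.28, 1]],
  [1, [0, 0, 0], [0.34, 0.28, 1]],
])

```text
time: 1.65
ee_pos: [0.2312, -0.4991, 0.2309]
tcp_rot: [-150.3, -1.2, -49.4]
wrist_force: [0.0, -0.4, 0.2]
opening: 0.0853
```

```bash
python3 - <<'E'
from h import *
T=bedT(.562,.18,36); B=T[:3,:3]
rt=tool(-B[:,1],-B[:,2]); pt=T[:3,3]+B@np.array([0,-.02,.2])
rel(pt,rt)
E
```

```text
total turn units [0.047 0.207 0.761] min rows 0.8
shift after turn (units) [-5.582 -8.201  4.69 ]  | shift before turn [-4.809 -8.638  4.761] dist mm 658.3881127360158
```

>>> arm_command([
  [1, [0, 0, 0], [0, 0.2, 0.76]],
  [1, [-0.5, -0.74, 0.42], [0, 0, 0]],
  [1, [-0.5, -0.74, 0.42], [0, 0, 0]],
  [1, [-0.5, -0.74, 0.42], [0, 0, 0]],
  [1, [-0.5, -0.74, 0.42], [0, 0, 0]],
  [1, [-0.5, -0.74, 0.42], [0, 0, 0]],
  [1, [-0.5, -0.74, 0.42], [0, 0, 0]],
  [1, [-0.5, -0.74, 0.42], [0, 0, 0]],
  [1, [-0.5, -0.74, 0.42], [0, 0, 0]],
  [1, [-0.5, -0.74, 0.42], [0, 0, 0]],
  [1, [-0.5, -0.74, 0.42], [0, 0, 0]],
  [1, [-0.5, -0.74, 0.42], [0, 0, 0]],
])

```text
time: 3.15
ee_pos: [0.2965, -0.0389, 0.2505]
tcp_rot: [-142.5, 0.1, -42.9]
wrist_force: [0.7, 0.3, 0.1]
opening: 0.0855
```

```bash
python3 - <<'E'
from h import *
print(bot.get_obs()['q'].round(1))
im=viewer.camera("wrist"); c=viewer.calibration("wrist"); cv2.imwrite("pics/w1.png",im); np.save("w1.npy",c,allow_pickle=True)
im2=viewer.camera("top"); cv2.imwrite("pics/top1.png",im2)
print(np.round(c['T'],3))
overlay("wrist",im,bedT(.562,.18,36),0,0,512,384,1.5,"pics/o3.png",c)
E
```

```text
[-42.9 -38.1 -27.6 100.6  37.5 179.9]
[[-0.54  -0.827  0.16   0.296]
 [-0.58   0.503  0.641 -0.155]
 [-0.61   0.253 -0.751  0.364]
 [ 0.     0.     0.     1.   ]]
```

View pics/o3.png

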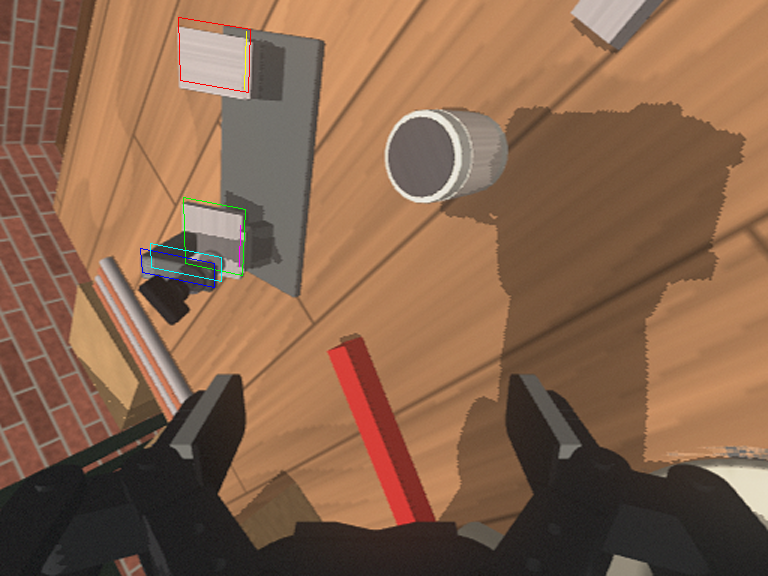

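>>> arm_command([
  [1, [0, 0, 0], [0, 0, -1]],
  [1, [0, 0, 0], [0, 0, -1]],
  [1, [0, 0, 0], [0, 0, -1]],
  [1, [0, 0, 0], [0, 0, -1]],
  [1, [0, 0, 0], [0, 0, -1]],
  [1, [0, 0, 0], [0, 0, -1]],
  [1, [0, 0, 0], [0, 0, -1]],
  [1, [0, 0, 0], [0, 0, -1]],
  [1, [0, 0, 0], [0, 0, -1]],
  [1, [0, 0, 0], [0, 0, -1]],
  [1, [0, 0, 0], [0, 0, -1]],
  [1, [0, 0, 0], [0, 0, -1]],
])

```text
time: 4.75
ee_pos: [0.2973, -0.0405, 0.2502]
tcp_rot: [-166.8, -35.3, 25.0]
wrist_force: [-0.3, -0.3, 0.3]
opening: 0.0852
```

```bash
python3 - <<'E'
from h import *
print(bot.get_obs()['q'].round(1)); print(cur()[1].as_matrix().round(3))
T=bedT(.562,.18,36); B=T[:3,:3]
rt=tool(-B[:,1],-B[:,2]); pt=T[:3,3]+B@np.array([0,-.02,.2])
rel(pt,rt)
E
```

```text
[-43.  -37.9 -27.5 100.5  37.4 107.7]
[[ 0.74   0.531  0.414]
 [ 0.344 -0.827  0.445]
 [ 0.578 -0.187 -0.794]]
total turn units [-1.742  0.111 13.526] min rows 13.5
shift after turn (units) [-0.047 -3.377  2.278]  | shift before turn [ 3.082 -0.223  2.655] dist mm 244.4248386566081
```

>>> arm_command([
  [1, [0, 0, 0], [0, 0, -1]],
  [1, [0, 0, 0], [0, 0, -1]],
  [1, [0, 0, 0], [0, 0, -1]],
  [1, [0, 0, 0], [0, 0, -1]],
  [1, [0, 0, 0], [0, 0, -1]],
  [1, [0, 0, 0], [0, 0, -1]],
  [1, [0, 0, 0], [0, 0, -1]],
  [1, [0, 0, 0], [0, 0, -1]],
  [1, [0, 0, 0], [0, 0, -1]],
  [1, [0, 0, 0], [0, 0, -1]],
  [1, [0, 0, 0], [0, 0, -1]],
  [1, [0, 0, 0], [0, 0, -1]],
])

```text
time: 6.25
ee_pos: [0.2973, -0.0405, 0.2503]
tcp_rot: [148.2, -20.9, 107.2]
wrist_force: [0.3, 0.1, -0.1]
opening: 0.0855
```

>>> arm_command([
  [1, [0, 0, 0], [0, 0, -1]],
  [1, [0, 0, 0], [0, 0, -1]],
  [1, [0, 0, 0], [0, 0, -1]],
  [1, [0, 0, 0], [0, 0, -1]],
  [1, [0, 0, 0], [0, 0, -1]],
  [1, [0, 0, 0], [0, 0, -1]],
  [1, [0, 0, 0], [0, 0, -1]],
  [1, [0, 0, 0], [0, 0, -1]],
  [1, [0, 0, 0], [0, 0, -1]],
  [1, [0, 0, 0], [0, 0, -1]],
  [1, [0, 0, 0], [0, 0, -1]],
  [1, [0, 0, 0], [0, 0, -1]],
])

```text
time: 7.75
ee_pos: [0.2973, -0.0405, 0.2503]
tcp_rot: [148.3, 21.0, 167.2]
wrist_force: [-0.1, 0.7, -0.1]
opening: 0.0857
```

```bash
python3 - <<'E'
from h import *
print(bot.get_obs()['q'].round(1)); print(cur()[1].as_matrix().round(3))
T=bedT(.562,.18,36); B=T[:3,:3]
rt=tool(-B[:,0],-B[:,2]); pt=T[:3,3]+B@np.array([-.04,0.0,.2])
print(pt); rel(pt,rt)
a=np.radians(36)
rt=tool([-np.cos(a),-np.sin(a),0],[0,0,-1]); pt=T[:3,3]+np.array([-.11*np.cos(a),-.11*np.sin(a),.2]); print(pt); rel(pt,rt)
E
```

```text
[-43.  -37.9 -27.5 100.5  37.4 -36.3]
[[-0.91   0.005  0.414]
 [ 0.207  0.871  0.445]
 [-0.358  0.491 -0.794]]
[0.45307313 0.10086    0.21320508]
total turn units [ 1.509  0.652 -7.422] min rows 7.4
shift after turn (units) [-2.71   0.38   2.278]  | shift before turn [-1.654  1.764  2.614] dist mm 213.64628725236304
[0.47300813 0.11534362 0.26      ]
total turn units [ 3.426  5.384 -6.874] min rows 6.9
shift after turn (units) [-3.897  0.38  -0.162]  | shift before turn [-2.186  2.358  2.24 ] dist mm 235.12038141004575
```

>>> arm_command([
  [1, [0, 0, 0], [0.49, 0.77, -0.98]],
  [1, [0, 0, 0], [0.49, 0.77, -0.98]],
  [1, [0, 0, 0], [0.49, 0.77, -0.98]],
  [1, [0, 0, 0], [0.49, 0.77, -0.98]],
  [1, [0, 0, 0], [0.49, 0.77, -0.98]],
  [1, [0, 0, 0], [0.49, 0.77, -0.98]],
  [1, [0, 0, 0], [0.49, 0.77, -0.98]],
  [1, [-0.78, 0.08, -0.03], [0, 0, 0]],
  [1, [-0.78, 0.08, -0.03], [0, 0, 0]],
  [1, [-0.78, 0.08, -0.03], [0, 0, 0]],
  [1, [-0.78, 0.08, -0.03], [0, 0, 0]],
  [1, [-0.78, 0.08, -0.03], [0, 0, 0]],
])

```text
time: 9.25
ee_pos: [0.4745, 0.1174, 0.2588]
tcp_rot: [179.9, -0.1, -144.2]
wrist_force: [0.3, -0.3, 0.4]
opening: 0.0853
```

```bash
cat > look.py <<'E'
import sys
from h import *
import pickle
def look(tag):
    c=viewer.calibration("wrist"); im=viewer.camera("wrist"); cv2.imwrite(f"pics/{tag}.png",im); pickle.dump(c,open(f"{tag}.pkl","wb")); return im,c
def load(tag): return cv2.imread(f"pics/{tag}.png"),pickle.load(open(f"{tag}.pkl","rb"))
E
python3 - <<'E'
from look import *
print(bot.get_obs()['q'].round(1),cur()[0])
im,c=look("w2")
overlay("wrist",im,bedT(.562,.18,36),0,0,512,384,1.5,"pics/o4.png",c)
E
```

```text
[ 13.9  -2.6   5.5  98.2   0.1 -21.9] [0.47446994 0.11742361 0.25877463]
```

View pics/o4.png

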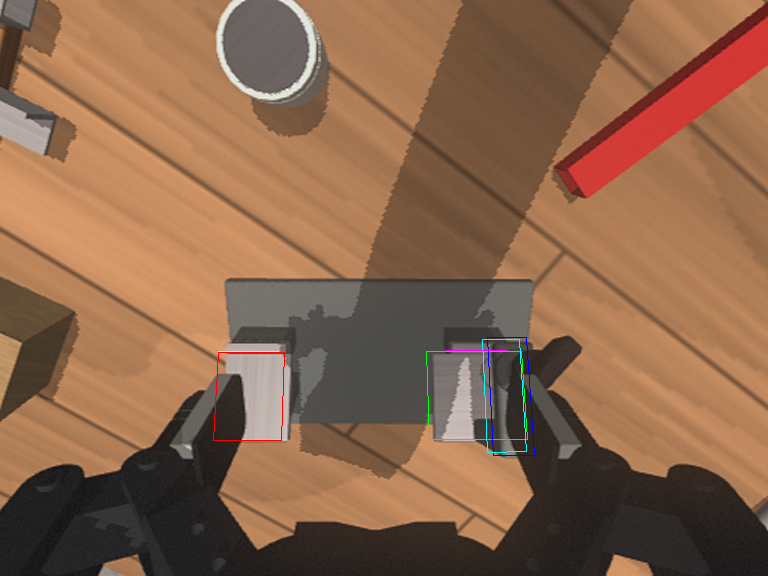

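```bash
python3 - <<'E'
from look import *
im,c=load("w2")
crop(im,"pics/c4.png",140,180,400,315,3)
E
```

```text
(no output)
```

View pics/c4.png

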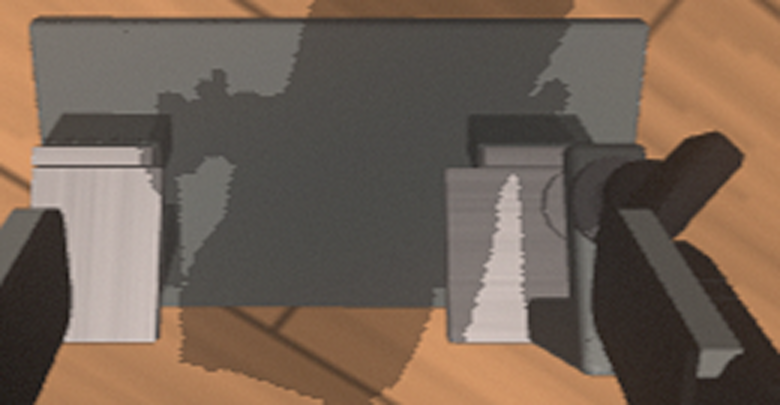

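```bash
cat > fit.py <<'E'
from look import *
from scipy.optimize import least_squares
pts=np.array([[55,-75,0],[55,45,0],[-16,-78,10],[-16,60,10],[-16,-127,10],[-20,77,82],[-20,103,82]])/1000
uv=np.array([[157,343],[446,342],[153,167],[480,167],[33,167],[566,148],[645,147]])
uv=(uv+.5)/3-.5+[140,180]
im,c=load("w2")
def res(p):
    T=bedT(p[0],p[1],p[2]*10,.06+p[3]); return (proj("wrist",pts@T[:3,:3].T+T[:3,3],c)-uv).ravel()
s=least_squares(lambda p:np.r_[res(p),p[3]/.001],[.562,.18,3.6,0]); print(s.x, res(s.x).reshape(-1,2).round(1))
overlay("wrist",im,bedT(*s.x[:2],s.x[2]*10,.06+s.x[3]),140,180,400,315,3,"pics/o5.png",c)
for n in("top","side"):
    overlay(n,cv2.imread(f"pics/{n}0.png"),bedT(*s.x[:2],s.x[2]*10),*((100,140,220,240,6) if n=="top" else (120,190,220,300,7)),f"pics/o6{n}.png")
E
python3 fit.py
```

```text
[ 5.62148117e-01  1.86164796e-01  3.54278759e+00 -1.49060282e-03] [[-1.   0.4]
 [ 0.5  1.1]
 [-1.2  0.1]
 [ 1.1  0.6]
 [-0.8 -0. ]
 [ 0.9 -0.9]
 [ 0.2 -0.4]]
```

View pics/o5.png

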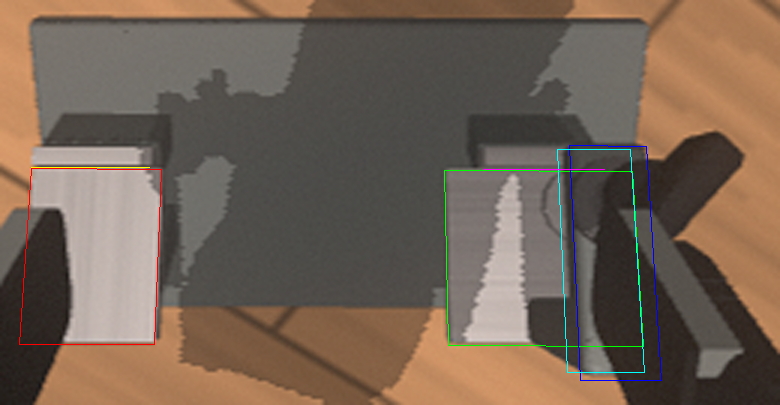

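View pics/o6side.png

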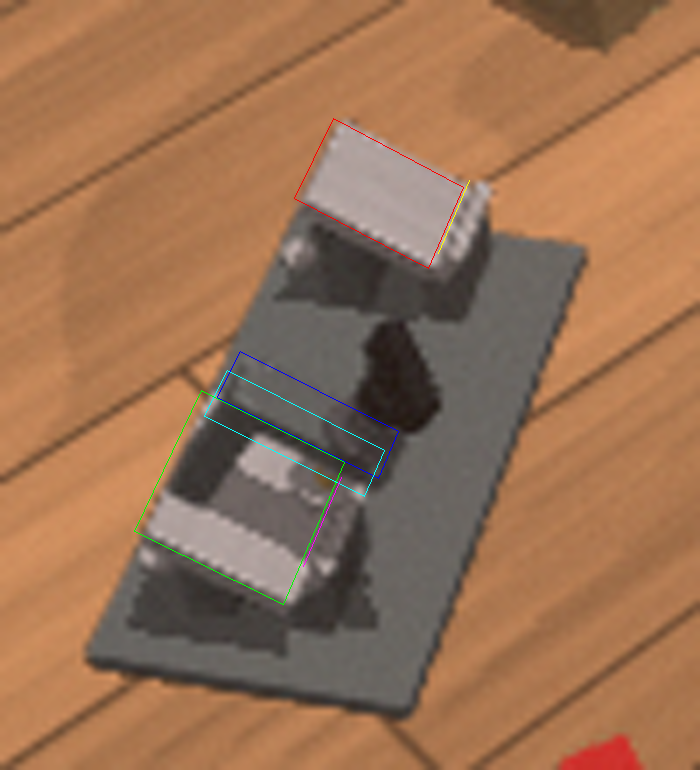

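View pics/o6top.png

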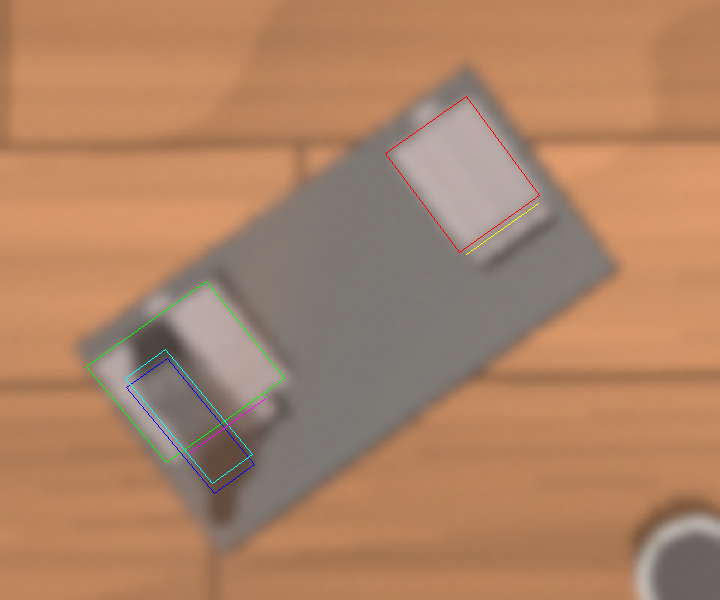

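```bash
cat >> fit.py <<'E'
print("--joint")
S=[([55,-130,0],(343,120)),([55,-75,0],(305,198)),([55,125,0],(147,530)),([-16,125,0],(288,602))]
P=[([55,-75,0],(393,150)),([55,-130,0],(467,95)),([55,45,0],(212,280)),([-16,45,0],(290,378))]
sp=np.array([a for a,b in S])/1000; su=(np.array([b for a,b in S])+.5)/7-.5+[120,190]
tp=np.array([a for a,b in P])/1000; tu=(np.array([b for a,b in P])+.5)/6-.5+[100,140]
cs,ct=viewer.calibration("side"),viewer.calibration("top")
def rr(p,n,pp,uu,c):
    T=bedT(p[0],p[1],p[2]*10,.06); return (proj(n,pp@T[:3,:3].T+T[:3,3],c)-uu)
for nm,f in [("side",lambda p:rr(p,"side",sp,su,cs).ravel()),("top",lambda p:rr(p,"top",tp,tu,ct).ravel()),("wrist",lambda p:rr(p,"wrist",pts,uv,c).ravel()),("all",lambda p:np.r_[rr(p,"side",sp,su,cs).ravel()*2,rr(p,"top",tp,tu,ct).ravel()*3,rr(p,"wrist",pts,uv,c).ravel()*1.3])]:
    s=least_squares(f,[.562,.18,3.6]); print(nm,s.x.round(4),np.sqrt((s.fun**2).mean()).round(2))
E
python3 fit.py | sed -n '/joint/,$p'
```

```text
--joint
side [0.5591 0.1828 3.5095] 0.33
top [0.5627 0.1829 3.5909] 0.32
wrist [0.5616 0.1856 3.5475] 0.98
all [0.5616 0.1846 3.5361] 1.51
```

```bash
python3 - <<'E'
from look import *
a=np.radians(-81.3); rt=tool([np.cos(a),np.sin(a),0],[0,0,-1])
rel([.4168,-.2557,.16],rt)
E
```

```text
total turn units [ 3.4000e-02  5.0000e-03 -1.0476e+01] min rows 10.5
shift after turn (units) [6.039 1.948 1.614]  | shift before turn [ 4.487 -4.49   1.606] dist mm 392.85755927153457
```

>>> arm_command([
  [0.7, [0, 0, 0], [0, 0, -0.95]],
  [0.7, [0, 0, 0], [0, 0, -0.95]],
  [0.7, [0, 0, 0], [0, 0, -0.95]],
  [0.7, [0, 0, 0], [0, 0, -0.95]],
  [0.7, [0, 0, 0], [0, 0, -0.95]],
  [0.7, [0, 0, 0], [0, 0, -0.95]],
  [0.7, [0, 0, 0], [0, 0, -0.95]],
  [0.7, [0, 0, 0], [0, 0, -0.95]],
  [0.7, [0, 0, 0], [0, 0, -0.95]],
  [0.7, [0, 0, 0], [0, 0, -0.95]],
  [0.7, [0, 0, 0], [0, 0, -0.95]],
])

```text
time: 10.68
ee_pos: [0.4734, 0.1161, 0.2588]
tcp_rot: [179.9, 0.1, -81.3]
wrist_force: [-0.4, 0.3, 0.2]
opening: 0.0595
```

```bash
python3 - <<'E'
from look import *
a=np.radians(-81.3); rt=tool([np.cos(a),np.sin(a),0],[0,0,-1])
rel([.4168,-.2557,.16],rt); print(bot.get_obs()['q'].round(1))
E
```

```text
total turn units [ 0.022  0.012 -0.007] min rows 0.0
shift after turn (units) [5.982 1.869 1.646]  | shift before turn [5.986 1.861 1.642] dist mm 388.805876665799
[ 13.7  -2.8   5.3  98.2   0.1 -84.9]
```

>>> arm_command([
  [0.7, [0.85, 0.27, 0.23], [0, 0, 0]],
  [0.7, [0.85, 0.27, 0.23], [0, 0, 0]],
  [0.7, [0.85, 0.27, 0.23], [0, 0, 0]],
  [0.7, [0.85, 0.27, 0.23], [0, 0, 0]],
  [0.7, [0.85, 0.27, 0.23], [0, 0, 0]],
  [0.7, [0.85, 0.27, 0.23], [0, 0, 0]],
  [0.7, [0.88, 0.25, 0.23], [0, 0, 0]],
  [0.7, [0, 0, 0], [0, 0, 0]],
])

```text
time: 11.68
ee_pos: [0.4134, -0.258, 0.1603]
tcp_rot: [179.8, 0.2, -81.8]
wrist_force: [0.4, 0.2, 0.6]
opening: 0.0597
```

```bash
python3 - <<'E'
from look import *
im,c=look("w3"); print(cur()[0]); print(bot.get_obs()['q'].round(1))
a=np.radians(8.7); T=np.eye(4); T[:2,:2]=[[np.cos(a),-np.sin(a)],[np.sin(a),np.cos(a)]]; T[:3,3]=[.4168,-.2557,.05]
overlay("wrist",im,T,0,0,512,384,1.5,"pics/o7.png",c,[quad(-15,15,-120,120,0)])
E
```

```text
[ 0.41395195 -0.2565458   0.16112749]
[ -31.8   -4.2   -6.9   87.5   -0.  -130.1]
```

View pics/o7.png

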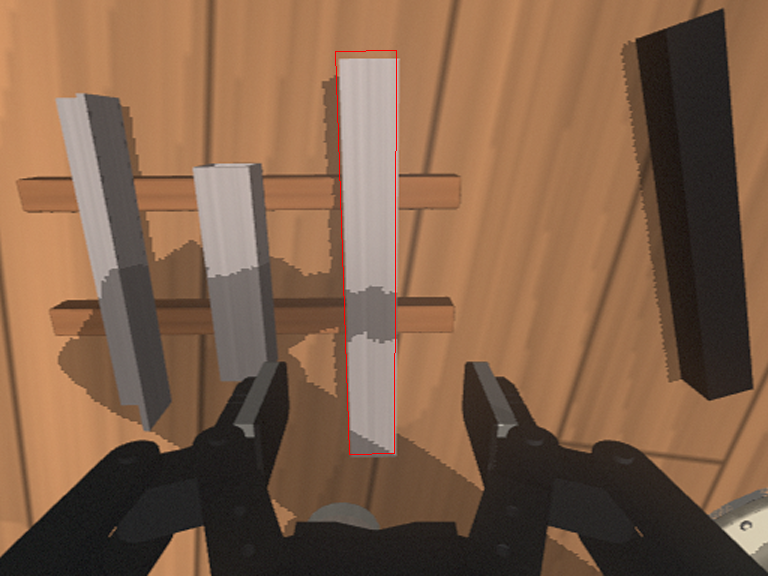

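```bash
python3 - <<'E'
from look import *
im,c=load("w3")
p=np.array([px("wrist",(u+.5)/1.5-.5,(v+.5)/1.5-.5,.05,c) for u,v in [(339,59),(398,58),(395,456),(351,458)]])
print(p.round(4),p.mean(0)); d=(p[3]+p[2]-p[0]-p[1])/2; print(np.linalg.norm(d),np.degrees(np.arctan2(d[1],d[0])), [np.linalg.norm(p[0]-p[1]),np.linalg.norm(p[2]-p[3])])
a=np.radians(-81.3); rt=tool([np.cos(a),np.sin(a),0],[0,0,-1])
rel([.4168,-.2545,.022],rt)
E
```

```text
[[ 0.4473 -0.3688  0.05  ]
 [ 0.4184 -0.3734  0.05  ]
 [ 0.3827 -0.1373  0.05  ]
 [ 0.4115 -0.1317  0.05  ]] [ 0.41496473 -0.25278502  0.05      ]
0.23930907527728118 98.59249449234092 [np.float64(0.02931771008447613), np.float64(0.02928025299834063)]
total turn units [ 0.033  0.027 -0.068] min rows 0.1
shift after turn (units) [-0.027 -0.052  2.319]  | shift before turn [-0.02  -0.06   2.319] dist mm 139.17167144412588
```

>>> arm_command([
  [0.7, [-0.02, -0.02, 0.5], [0, 0, 0]],
  [0.7, [-0.02, -0.02, 0.5], [0, 0, 0]],
  [0.7, [0, 0, 0.5], [0, 0, 0]],
  [0.7, [0, 0, 0.4], [0, 0, 0]],
  [0.7, [0, 0, 0.42], [0, 0, 0]],
  [0.7, [0, 0, 0], [0, 0, 0]],
  [0, [0, 0, 0], [0, 0, 0]],
  [0, [0, 0, 0], [0, 0, 0]],
  [0, [0, 0, 0], [0, 0, 0]],
  [0, [0, 0, 0], [0, 0, 0]],
], newtons=70)

```text
time: 12.98
ee_pos: [0.4172, -0.2523, 0.0249]
tcp_rot: [-180.0, 0.0, -81.5]
wrist_force: [-1.7, 1.8, 6.7]
opening: 0.0288
```

```bash
python3 - <<'E'
from look import *
print(cur()[0],bot.get_obs()['opening'],bot.get_obs()['wrist_force'])
T=bedT(.5615,.1845,35.6); B=T[:3,:3]
rt=tool(-B[:,1],-B[:,2])
p,r=cur(); p=p+[0,0,.14]
for y,z in [(-.07,.06),(-.07,.006),(0,.006)]:
    pt=T[:3,3]+B@np.array([.004,y,.002+z]); print(pt.round(4)); rel(pt,rt,p,r); p,r=pt,rt
E
```

```text
[ 0.41720357 -0.25233336  0.02487238] 0.02876889444198981 [-1.71957672  1.76434399  6.71434122]
[0.5799 0.1116 0.1157]
total turn units [ 4.903 -1.178 -4.412] min rows 4.9
shift after turn (units) [-3.353 -4.557  3.577]  | shift before turn [-5.597 -3.578  0.823] dist mm 401.60822392891663
[0.6018 0.1273 0.0689]
total turn units [0. 0. 0.] min rows 0.0
shift after turn (units) [-0.   0.   0.9]  | shift before turn [-0.   0.   0.9] dist mm 54.0
[0.5611 0.1842 0.0689]
total turn units [0. 0. 0.] min rows 0.0
shift after turn (units) [-1.167  0.    -0.   ]  | shift before turn [-1.167  0.    -0.   ] dist mm 70.00000000000007
```

>>> arm_command([
  [0, [0, 0, -0.2], [0, 0, 0]],
  [0, [0, 0, -0.4], [0, 0, 0]],
  [0, [0, 0, -0.6], [0, 0, 0]],
  [0, [0, 0, -0.6], [0, 0, 0]],
  [0, [0, 0, -0.6], [0, 0, 0]],
  [0, [0, 0, 0], [0.7, -0.17, -0.63]],
  [0, [0, 0, 0], [0.7, -0.17, -0.63]],
  [0, [0, 0, 0], [0.7, -0.17, -0.63]],
  [0, [0, 0, 0], [0.7, -0.17, -0.63]],
  [0, [0, 0, 0], [0.7, -0.17, -0.63]],
  [0, [0, 0, 0], [0.7, -0.17, -0.63]],
  [0, [0, 0, 0], [0.7, -0.17, -0.63]],
])

```text
time: 14.48
ee_pos: [0.4165, -0.2523, 0.1681]
tcp_rot: [-150.0, 0.1, -54.3]
wrist_force: [-0.1, 1.0, -4.8]
opening: 0.0288
```

```bash
python3 - <<'E'
from look import *
o=bot.get_obs(); print(o['q'].round(1),o['opening'],o['wrist_force'],o['torque'])
im,c=look("w4")
T=bedT(.5615,.1845,35.6); B=T[:3,:3]
rt=tool(-B[:,1],-B[:,2])
pt=T[:3,3]+B@np.array([.004,-.07,.06]); rel(pt,rt)
E
```

```text
[ -48.2  -10.6  -16.2   81.    29.9 -172.9] 0.02884083126305495 [-0.09167911  1.00525483 -4.83396156] [-0.45064318  0.61235789  0.03554364]
total turn units [-0.034  0.037  0.025] min rows 0.0
shift after turn (units) [-3.344 -4.551  3.652]  | shift before turn [-3.318 -4.547  3.681] dist mm 403.54427510509595
```

View pics/w4.png

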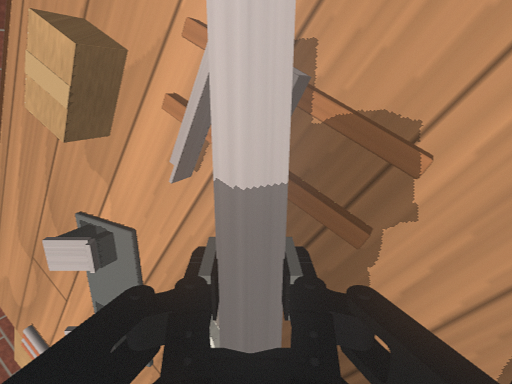

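>>> arm_command([
  [0, [-0.2, -0.27, 0.22], [0, 0, 0]],
  [0, [-0.37, -0.5, 0.4], [0, 0, 0]],
  [0, [-0.37, -0.5, 0.4], [0, 0, 0]],
  [0, [-0.37, -0.5, 0.4], [0, 0, 0]],
  [0, [-0.37, -0.5, 0.4], [0, 0, 0]],
  [0, [-0.37, -0.5, 0.4], [0, 0, 0]],
  [0, [-0.37, -0.5, 0.4], [0, 0, 0]],
  [0, [-0.37, -0.5, 0.4], [0, 0, 0]],
  [0, [-0.37, -0.5, 0.4], [0, 0, 0]],
  [0, [-0.18, -0.28, 0.23], [0, 0, 0]],
  [0, [0, 0, 0], [0, 0, 0]],
  [0, [0, 0, 0], [0, 0, 0]],
])

```text
time: 16.02
ee_pos: [0.5809, 0.1119, 0.1145]
tcp_rot: [-150.1, 0.2, -54.4]
wrist_force: [-0.1, -0.3, -2.4]
opening: 0.0287
```

```bash
python3 - <<'E'
from look import *
o=bot.get_obs(); print(o['q'].round(1),o['opening'],o['wrist_force'],o['torque'])
im,c=look("w5")
T=bedT(.5615,.1845,35.6); B=T[:3,:3]
p,r=cur(); print("bed coords TCP mm",(B.T@(p-T[:3,3])*1000).round(1))
rt=tool(-B[:,1],-B[:,2]); rel(p,rt)
overlay("wrist",im,T,0,0,512,384,1.5,"pics/o8.png",c)
overlay("top",viewer.camera("top"),T,100,140,220,240,6,"pics/o9.png")
overlay("side",viewer.camera("side"),T,120,190,220,300,7,"pics/o10.png")
E
```

```text
[   3.5  -15.3  -27.5   52.    15.5 -118.4] 0.028730455402587438 [-0.05602221 -0.25141898 -2.41234311] [-0.46932938  0.62492918  0.01622492]
bed coords TCP mm [  4.2 -70.6  60.6]
total turn units [ 0.015  0.021 -0.024] min rows 0.0
shift after turn (units) [0. 0. 0.]  | shift before turn [0. 0. 0.] dist mm 0.0
```

View pics/o8.png

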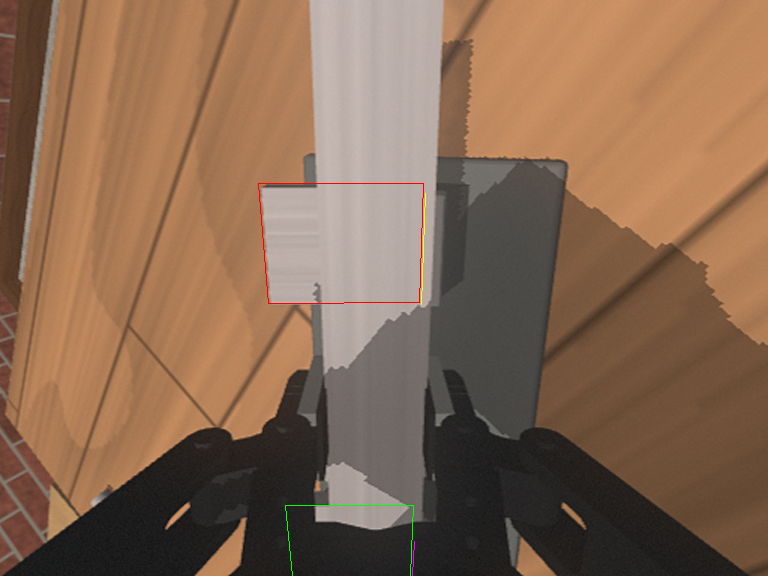

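View pics/o10.png

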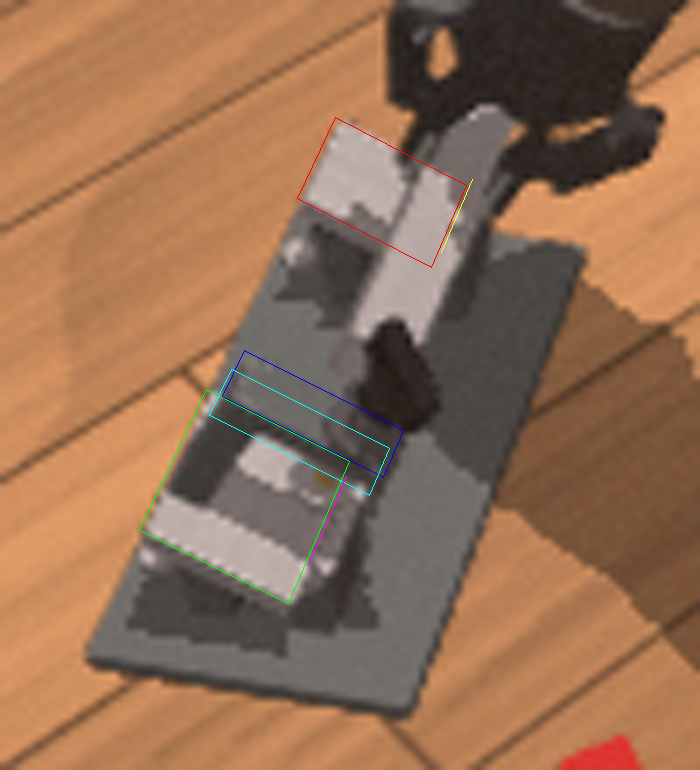

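>>> arm_command([
  [0, [0, 0, 0.25], [0, 0, 0]],
  [0, [0, 0, 0.25], [0, 0, 0]],
  [0, [0, 0, 0.2], [0, 0, 0]],
  [0, [0, 0, 0.1], [0, 0, 0]],
  [0, [0, 0, 0.07], [0, 0, 0]],
  [0, [0, 0, 0], [0, 0, 0]],
  [0, [0, 0, 0], [0, 0, 0]],
])

```text
time: 17.05
ee_pos: [0.6024, 0.1275, 0.0695]
tcp_rot: [-150.0, 0.2, -54.4]
wrist_force: [1.3, 1.3, -3.4]
opening: 0.029
```

```bash
cat > st.py <<'E'
from look import *
T=bedT(.5615,.1845,35.6); B=T[:3,:3]
def st():
    o=bot.get_obs(); p,r=cur(); print("t",o['time'],"bed TCP",(B.T@(p-T[:3,3])*1000).round(1),"F bed",(B.T@o['wrist_force']).round(1),"M bed",(B.T@o['torque']).round(2),"open",round(o['opening']*1000,1),"q",o['q'].round(1))
if __name__=="__main__": st()
E
python3 st.py; python3 - <<'E'
from st import *
im,c=look("w6"); 
crop(viewer.camera("side"),"pics/s6.png",120,190,220,300,7)
E
```

```text
t 17.05 bed TCP [  4.8 -70.2   8.2] F bed [-0.1  0.3 -3.8] M bed [0.05 0.61 0.02] open 29.0 q [   5.2  -10.9  -29.    45.5   14.8 -116.9]
```

View pics/s6.png

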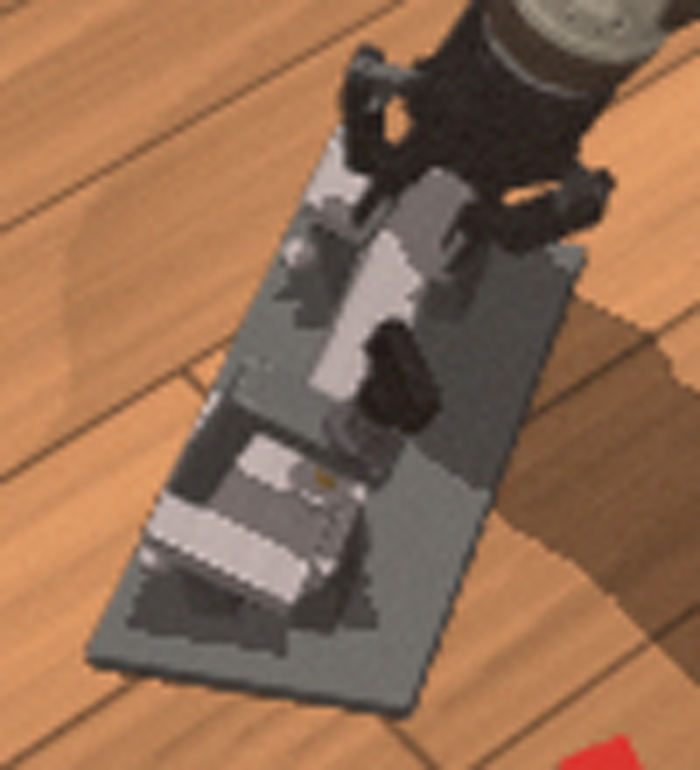

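View pics/w6.png

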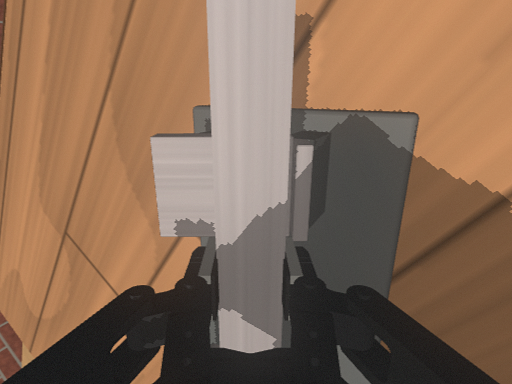

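>>> arm_command([
  [0, [-0.15, 0, 0], [0, 0, 0]],
  [0, [-0.2, 0, 0], [0, 0, 0]],
  [0, [-0.2, 0, 0], [0, 0, 0]],
  [0, [-0.1, 0, 0], [0, 0, 0]],
  [0, [-0.1, 0, 0], [0, 0, 0]],
])

```text
time: 17.77
ee_pos: [0.5758, 0.1646, 0.0693]
tcp_rot: [-150.1, 0.2, -54.4]
wrist_force: [-0.1, -0.2, -2.9]
opening: 0.0289
```

```bash
python3 st.py; python3 - <<'E'
from st import *
crop(viewer.camera("side"),"pics/s7.png",120,190,220,300,7)
E
```

```text
t 17.775 bed TCP [  4.6 -24.5   8.1] F bed [-1.6 -0.1 -2.4] M bed [0.02 0.74 0.02] open 28.9 q [  10.   -14.3  -32.    45.    12.6 -112.5]
```

View pics/s7.png

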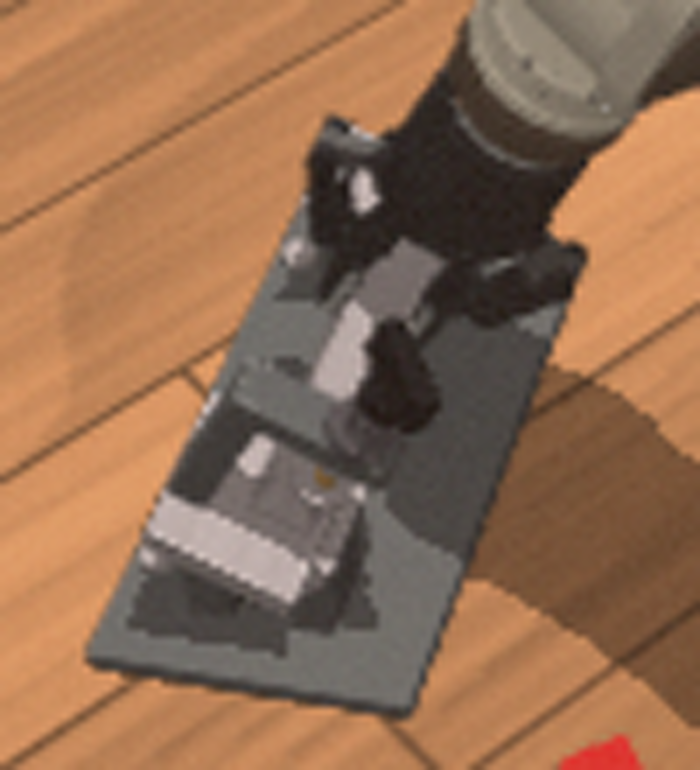

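>>> arm_command([
  [0, [-0.14, 0, 0], [0, 0, 0]],
  [0, [-0.14, 0, 0], [0, 0, 0]],
  [0, [-0.14, 0, 0], [0, 0, 0]],
  [0, [0, 0, 0.03], [0, 0, 0]],
  [0, [0, 0, 0.03], [0, 0, 0]],
  [0, [0, 0, 0], [0, 0, 0]],
])

```text
time: 18.58
ee_pos: [0.5625, 0.1856, 0.0669]
tcp_rot: [-150.1, 0.2, -54.4]
wrist_force: [-14.3, -3.8, 8.7]
opening: 0.0292
```

```bash
python3 st.py; python3 - <<'E'
from st import *
crop(viewer.camera("side"),"pics/s8.png",120,190,220,300,7); im,c=look("w8")
E
```

```text
t 18.575 bed TCP [4.8 0.3 5.3] F bed [-7.6  5.3 14.4] M bed [0.95 1.85 0.08] open 29.2 q [  12.8  -15.7  -33.4   44.5   11.3 -109.9]
```

View pics/s8.png

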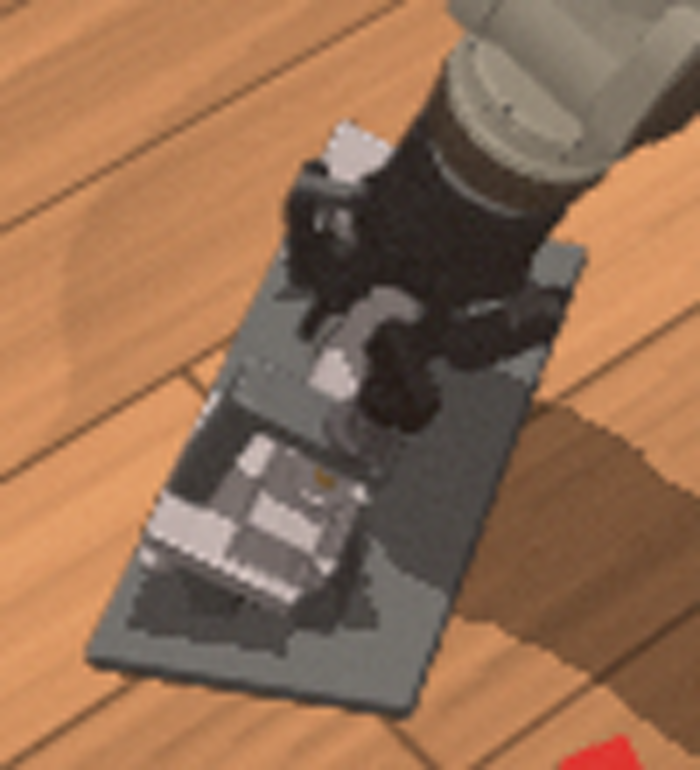

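View pics/w8.png

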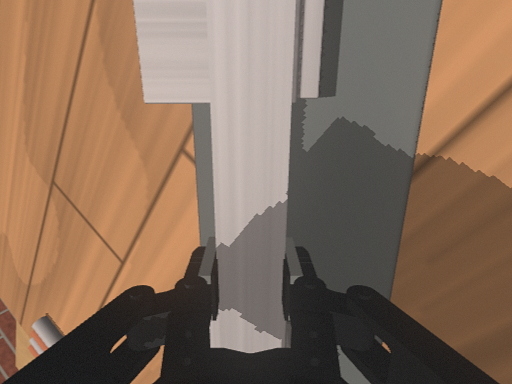

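>>> arm_command([
  [0, [0, 0.03, -0.015], [0, 0, 0]],
  [0, [0, 0.03, 0], [0, 0, 0]],
  [0, [0, 0, 0], [0, 0, 0]],
])

```text
time: 19.05
ee_pos: [0.56, 0.1832, 0.065]
tcp_rot: [-150.1, 0.2, -54.4]
wrist_force: [-1.7, -2.1, -1.2]
opening: 0.0288
```

```bash
python3 st.py
```

```text
t 19.05 bed TCP [ 0.8 -0.2  5.3] F bed [-2.9 -0.7  0.3] M bed [-0.26  0.86  0.07] open 28.8 q [  12.7  -16.1  -33.9   44.3   11.3 -110. ]
```

>>> arm_command([
  [0, [0, 0.025, 0], [0, 0, 0]],
  [0, [0, 0.02, 0], [0, 0, 0]],
  [0, [0, 0, 0], [0, 0, 0]],
])

```text
time: 19.42
ee_pos: [0.5582, 0.1822, 0.0639]
tcp_rot: [-150.0, 0.2, -54.4]
wrist_force: [2.0, 0.3, -1.6]
opening: 0.029
```

```bash
python3 st.py
```

```text
t 19.425 bed TCP [-1.6  0.1  5.4] F bed [ 0.8 -0.9 -2.3] M bed [-0.13  0.42  0.15] open 29.0 q [  12.6  -16.4  -34.2   44.3   11.4 -110.2]
```

>>> arm_command([
  [0, [0, 0.025, 0], [0, 0, 0]],
  [0, [0, 0, 0], [0, 0, 0]],
  [0, [0, 0, 0], [0, 0, 0]],
])

```text
time: 19.8
ee_pos: [0.5579, 0.182, 0.064]
tcp_rot: [-149.9, 0.2, -54.3]
wrist_force: [5.7, 2.9, -2.9]
opening: 0.0288
```

```bash
python3 st.py
```

```text
t 19.8 bed TCP [-1.8  0.1  5.7] F bed [ 4.1 -0.9 -5.7] M bed [-0.06 -0.6   0.24] open 28.8 q [  12.5  -16.5  -34.4   44.2   11.5 -110.2]
```

>>> arm_command([
  [0, [0, -0.01, 0.03], [0, 0, 0]],
  [0, [0, 0, 0], [0, 0, 0]],
  [0.65, [0, 0, 0], [0, 0, 0]],
  [0.65, [0, 0, 0], [0, 0, 0]],
  [0.65, [0, 0, 0], [0, 0, 0]],
  [0.65, [0, 0, -0.3], [0, 0, 0]],
  [0.65, [0, 0, -0.5], [0, 0, 0]],
  [0.65, [0, 0, -0.5], [0, 0, 0]],
  [0.65, [0, 0, -0.5], [0, 0, 0]],
  [0.65, [0, 0, -0.5], [0, 0, 0]],
])

```text
time: 21.05
ee_pos: [0.5019, 0.1416, 0.1821]
tcp_rot: [-150.1, 0.2, -54.4]
wrist_force: [0.6, -0.5, -0.7]
opening: 0.0557
```

```bash
python3 st.py; python3 - <<'E'
from st import *
TB=T.copy(); TB[:3,3]=T[:3,3]+B@np.array([-.0008,0,0])
pl=BED+LIPS+[quad(-16,14,-120,120,30)]
overlay("side",viewer.camera("side"),TB,120,190,220,300,7,"pics/s9.png",polys=[pl[-1]]); im,c=look("w9")
overlay("wrist",im,TB,0,0,512,384,1.5,"pics/w9o.png",c,pl)
E
```

```text
t 21.05 bed TCP [ -2.6  -0.2 142.5] F bed [-0.1 -0.7 -0.7] M bed [-0.    0.45  0.05] open 55.7 q [   8.5  -27.5  -28.7   61.7   13.3 -113.8]
```

View pics/s9.png

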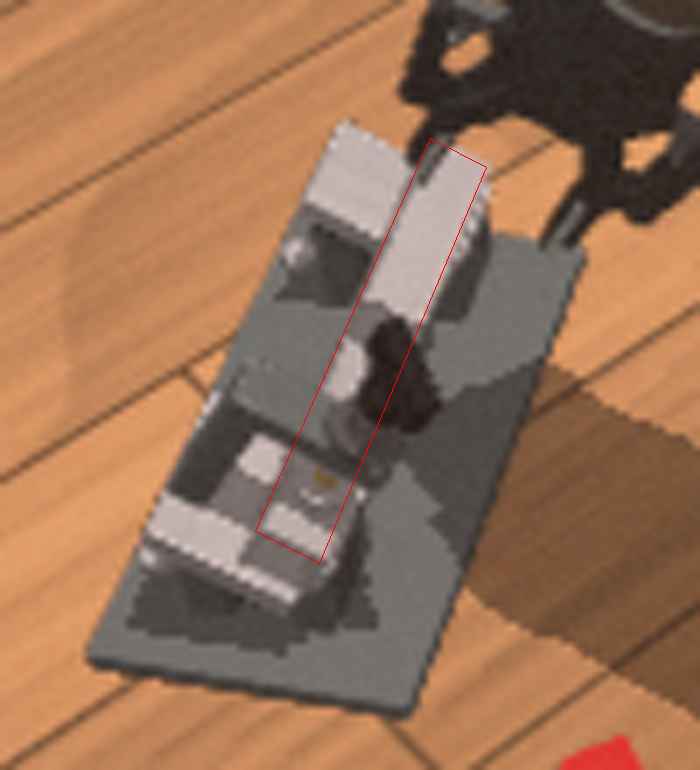

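View pics/w9o.png

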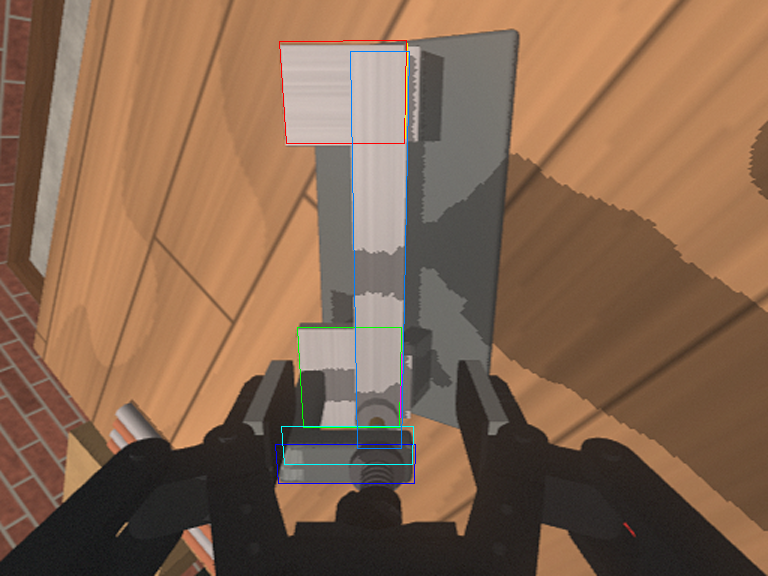

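```bash
python3 - <<'E'
from look import *
im,c=load("w9"); crop(im,"pics/c9.png",190,205,320,355,5)
E
```

```text
(no output)
```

View pics/c9.png

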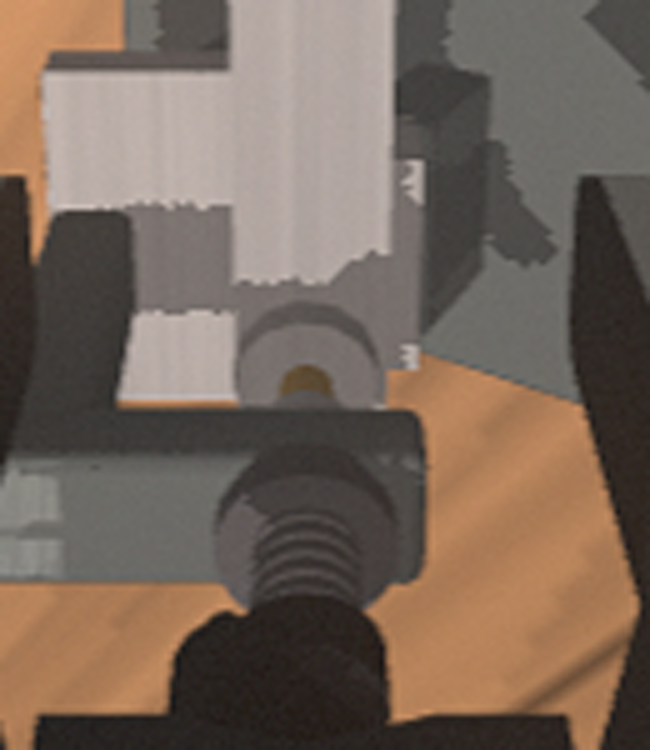

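>>> arm_command([
  [0.65, [0.4, 0, -0.6], [0, 0, 0]],
  [0.65, [0.4, 0, -0.6], [0, 0, 0]],
  [0.65, [0.3, 0, -0.5], [0, 0, 0]],
  [0.65, [0, 0, 0], [0, 0, 0]],
])

```text
time: 21.65
ee_pos: [0.5007, 0.0571, 0.2706]
tcp_rot: [-150.0, 0.1, -54.5]
wrist_force: [-0.3, 0.5, -0.6]
opening: 0.0555
```

```bash
python3 st.py; python3 - <<'E'
from st import *
im,c=look("w10"); crop(im,"pics/c10.png",180,180,330,350,4)
E
```

```text
t 21.65 bed TCP [ -1.8 -68.2 244.2] F bed [-0.3  0.6 -0.6] M bed [-0.02  0.45  0.02] open 55.5 q [  -3.9  -25.5  -17.3   74.2   18.6 -125.3]
```

View pics/c10.png

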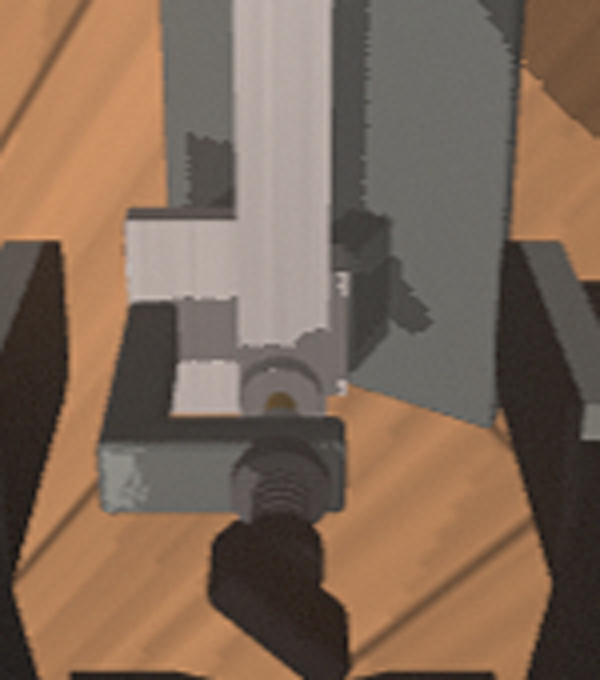

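View pics/w10.png

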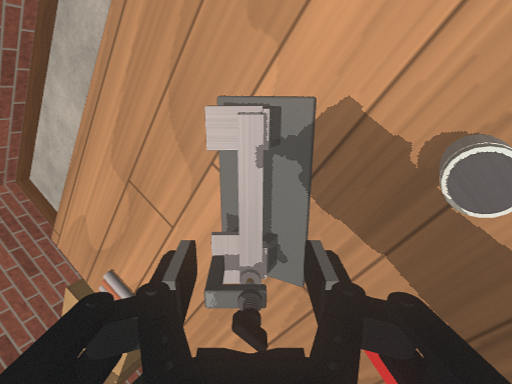

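```bash
cat > knob.py <<'E'
from st import *
TB=T.copy(); TB[:3,3]=T[:3,3]+B@np.array([-.0008,0,0])
def wing(phi,h,cx=0,cy=90):
    a=np.radians(phi); M=np.array([[np.cos(a),-np.sin(a)],[np.sin(a),np.cos(a)]])
    q=np.array([[-22,-6],[22,-6],[22,6],[-22,6]])@M.T+[cx,cy]
    return [np.c_[q,np.full(4,h+d)]/1000 for d in (-12,12)]
def circ(r,z,cx=0,cy=90):
    t=np.linspace(0,2*np.pi,40); return np.c_[cx+r*np.cos(t),cy+r*np.sin(t),np.full(40,z)]/1000
def ov(tag,out,phi,hk,hp,box,s,Tm=TB):
    im,c=load(tag)
    pol=wing(phi,hk)+[circ(14,hp),circ(14,hp+8)]+BED[2:]+[quad(-16,14,-120,120,30)]
    overlay("wrist",im,Tm,*box,s,out,c,pol)
if __name__=="__main__":
    ov("w10","pics/o11.png",-50,132,38,(180,180,330,350),4)
    ov("w9","pics/o12.png",-50,132,38,(190,205,320,355),5)
E
python3 knob.py
```

```text
(no output)
```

View pics/o11.png

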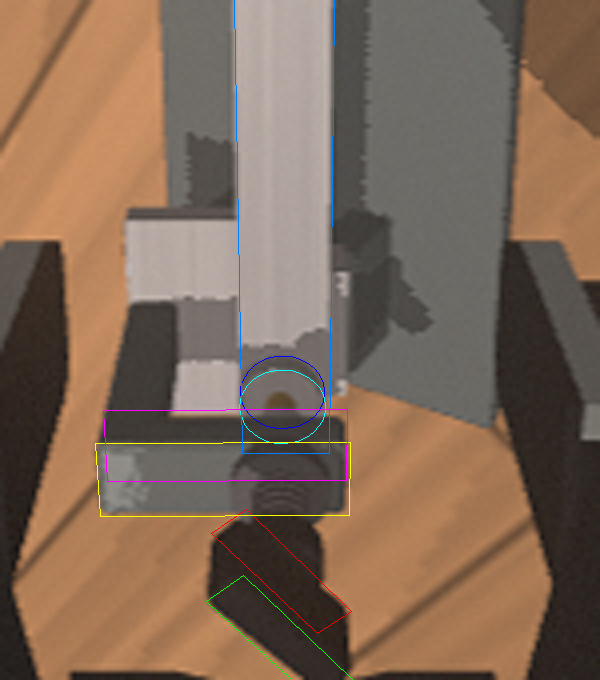

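View pics/o12.png

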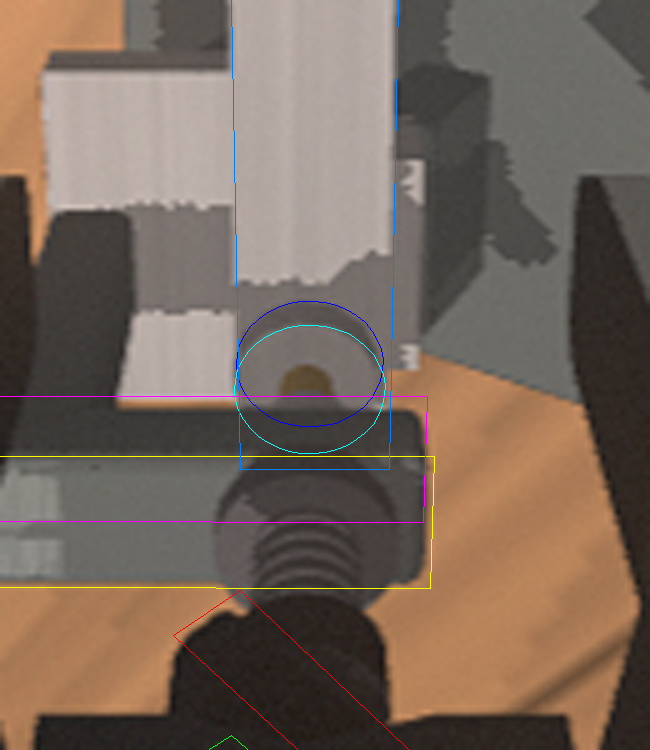

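```bash
python3 - <<'E'
from knob import *
im,c=load("w10"); im=np.clip(im.astype(float)*3.5,0,255).astype(np.uint8)
cr=[]
for phi in (-44,-50,-56):
    overlay("wrist",im,TB,215,290,285,350,7,"pics/t.png",c,wing(phi,132)+[circ(12,120)]); cr.append(cv2.imread("pics/t.png"))
base=cv2.resize(im[290:350,215:285],None,fx=7,fy=7,interpolation=cv2.INTER_CUBIC)
g=np.vstack([np.hstack([base,cr[0]]),np.hstack([cr[1],cr[2]])]); cv2.imwrite("pics/k1.png",cv2.resize(g,(700,600)))
E
```

```text
(no output)
```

View pics/k1.png

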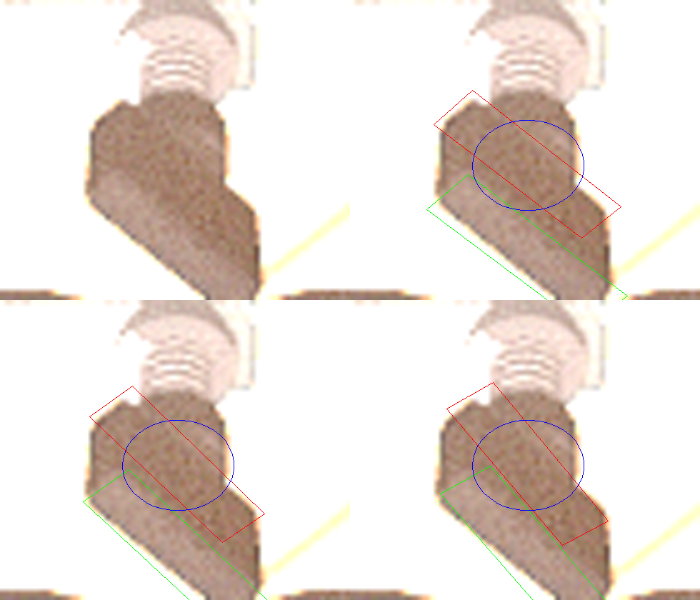

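```bash
python3 - <<'E'
from knob import *
a=np.radians(-47.5); rt=tool(B@[np.cos(a),np.sin(a),0],-B[:,2])
p,r=cur()
for z in (.19,.122):
    pt=T[:3,3]+B@np.array([-.0008,.09,z]); print(pt.round(3)); rel(pt,rt,p,r); p,r=pt,rt
E
```

```text
[0.431 0.202 0.224]
total turn units [ 5.000e-03  2.500e-02 -7.113e+00] min rows 7.1
shift after turn (units) [-1.914 -1.793  0.88 ]  | shift before turn [-2.621 -0.022  0.886] dist mm 165.98381783962003
[0.459 0.222 0.165]
total turn units [0. 0. 0.] min rows 0.0
shift after turn (units) [-0.     0.     1.133]  | shift before turn [-0.     0.     1.133] dist mm 67.99999999999999
```

>>> arm_command([
  [0.65, [0, 0, 0], [0, 0, -1]],
  [0.65, [0, 0, 0], [0, 0, -1]],
  [0.65, [0, 0, 0], [0, 0, -1]],
  [0.65, [0, 0, 0], [0, 0, -1]],
  [0.65, [0, 0, 0], [0, 0, -1]],
  [0.65, [0, 0, 0], [0, 0, -1]],
  [0.65, [0, 0, 0], [0, 0, -1.0]],
  [0.65, [-0.48, -0.45, 0.22], [0, 0, 0]],
  [0.65, [-0.48, -0.45, 0.22], [0, 0, 0]],
  [0.65, [-0.48, -0.45, 0.22], [0, 0, 0]],
  [0.65, [-0.47, -0.44, 0.22], [0, 0, 0]],
  [0.65, [0, 0, 0], [0, 0, 0]],
])

```text
time: 23.2
ee_pos: [0.4296, 0.2056, 0.2229]
tcp_rot: [-156.8, -19.2, -16.1]
wrist_force: [0.3, -0.4, -0.1]
opening: 0.0554
```

```bash
python3 - <<'E'
from knob import *
st()
im,c=look("w12")
a=np.radians(-47.5); rt=tool(B@[np.cos(a),np.sin(a),0],-B[:,2])
pt=T[:3,3]+B@np.array([-.0008,.09,.122]);rel(pt,rt)
overlay("wrist",im,TB,0,0,512,384,1.5,"pics/o13.png",c,wing(-47.5,131)+[circ(14,38),circ(14,46)]+BED[2:])
E
```

```text
t 23.2 bed TCP [ -0.7  93.9 188.6] F bed [-0.1 -0.5 -0.1] M bed [-0.02  0.4  -0.01] open 55.4 q [  21.1  -35.3  -28.9   67.5    7.5 -144.8]
total turn units [-0.011  0.058 -0.069] min rows 0.1
shift after turn (units) [0.025 0.037 1.122]  | shift before turn [0.032 0.038 1.122] dist mm 67.37148805434225
```

View pics/o13.png

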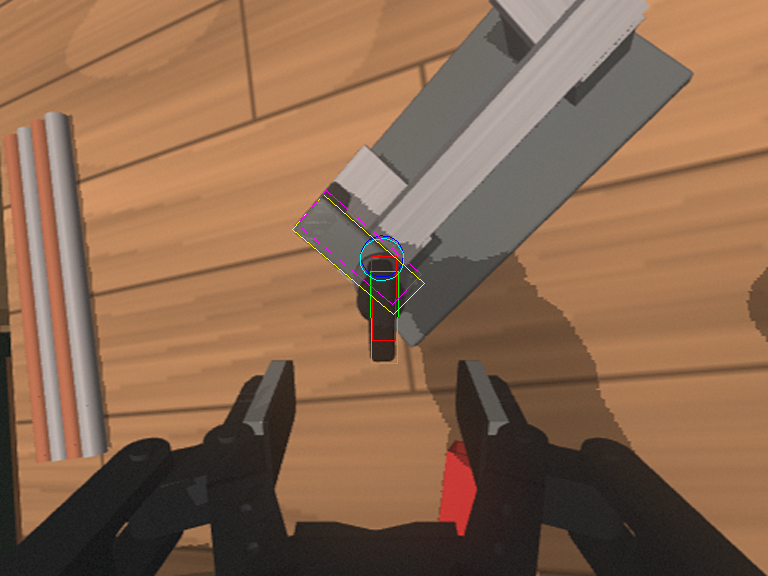

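>>> arm_command([
  [0.65, [0.01, 0.01, 0.3], [0, 0.05, -0.05]],
  [0.65, [0.01, 0.01, 0.3], [0, 0, 0]],
  [0.65, [0.01, 0.01, 0.3], [0, 0, 0]],
  [0.65, [0, 0, 0.22], [0, 0, 0]],
  [0.65, [0, 0, 0], [0, 0, 0]],
  [0, [0, 0, 0], [0, 0, 0]],
  [0, [0, 0, 0], [0, 0, 0]],
  [0, [0, 0, 0], [0, 0, 0]],
  [0, [0, 0, 0], [0, 0, 0]],
], newtons=50)

```text
time: 24.38
ee_pos: [0.4607, 0.2205, 0.1685]
tcp_rot: [-156.7, -19.8, -16.3]
wrist_force: [-2.2, -1.9, 3.5]
opening: 0.0109
```

```bash
python3 - <<'E'
from knob import *
st()
im,c=look("w13")
p,r=cur(); M=B.T@r.as_matrix(); print("tool x bed angle",np.degrees(np.arctan2(M[1,0],M[0,0])), "z",M[:,2].round(3))
E
```

```text
t 24.375 bed TCP [  1.4  88.  124.5] F bed [-0.8 -0.3  4.5] M bed [-0.08  0.63  0.11] open 10.9 q [  21.8  -31.6  -33.1   59.     6.8 -144.2]
tool x bed angle -47.784971097734605 z [ 0.003 -0.001 -1.   ]
```

View pics/w13.png

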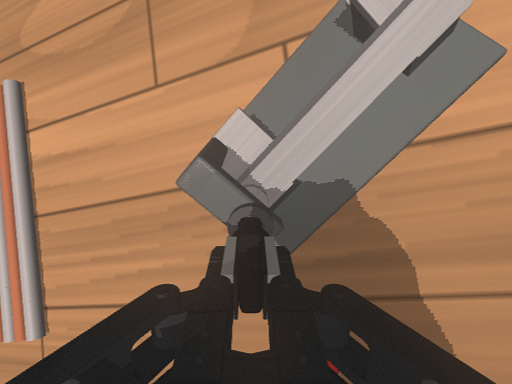

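>>> arm_command([
  [0.3, [0, 0, 0], [0, 0, 0]],
  [0.3, [0, 0, 0], [0, 0, 0]],
  [0.3, [-0.05, 0, 0], [0, 0, 0]],
  [0.3, [0, 0, 0], [0, 0, 0]],
  [0, [0, 0, 0], [0, 0, 0]],
  [0, [0, 0, 0], [0, 0, 0]],
  [0, [0, 0, 0], [0, 0, 0]],
])

```text
time: 25.3
ee_pos: [0.4577, 0.2214, 0.1668]
tcp_rot: [-156.8, -19.8, -16.3]
wrist_force: [-1.5, 1.8, 2.3]
opening: 0.0111
```

```bash
cat > ks.py <<'E'
from knob import *
st(); p,r=cur(); M=B.T@r.as_matrix(); o=bot.get_obs()
print("tool x bed angle",np.degrees(np.arctan2(M[1,0],M[0,0])).round(2), "moment in tool",r.inv().apply(o['torque']).round(3))
E
python3 ks.py
```

```text
t 25.3 bed TCP [ -1.1  90.4 123.9] F bed [1.  2.3 2.1] M bed [0.33 0.51 0.11] open 11.1 q [  22.1  -32.   -33.5   59.     6.7 -144. ]
tool x bed angle -47.78 moment in tool [-0.154 -0.587 -0.11 ]
```

>>> arm_command([
  [0, [0, 0, 0.007], [0, 0, 1]],
  [0, [0, 0, 0.007], [0, 0, 1]],
  [0, [0, 0, 0.007], [0, 0, 1]],
  [0, [0, 0, 0.006], [0, 0, 1]],
  [0, [0, 0, 0.007], [0, 0, 1]],
  [0, [0, 0, 0.007], [0, 0, 1]],
  [0, [0, 0, 0.006], [0, 0, 1]],
  [0, [0, 0, 0.007], [0, 0, 1]],
  [0, [0, 0, 0.007], [0, 0, 1]],
  [0, [0, 0, 0.006], [0, 0, 1]],
  [0, [0, 0, 0], [0, 0, 0]],
  [0, [0, 0, 0], [0, 0, 0]],
])

```text
time: 26.8
ee_pos: [0.4595, 0.2227, 0.1634]
tcp_rot: [-151.0, 8.7, -69.8]
wrist_force: [-0.0, 3.4, 2.2]
opening: 0.0106
```

```bash
python3 ks.py;  python3 - <<'E'
from knob import *
im,c=look("w14"); im2=viewer.camera("side"); cv2.imwrite("pics/side14.png",im2); crop(im2,"pics/s14.png",130,200,200,300,7)
E
```

```text
t 26.8 bed TCP [ -0.9  90.4 119.9] F bed [2.8 2.8 0.9] M bed [ 0.52  0.08 -0.16] open 10.6 q [ 22.1 -31.7 -33.7  58.5   6.7 -84. ]
tool x bed angle -107.66 moment in tool [-0.237 -0.474  0.158]
```

View pics/w14.png

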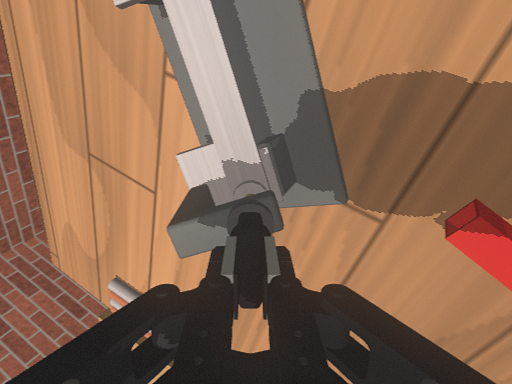

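View pics/s14.png

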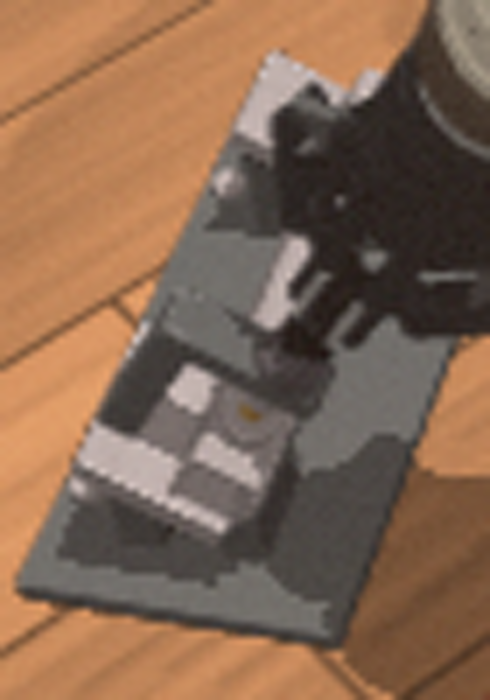

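```bash
python3 - <<'E'
from knob import *
im,c=load("w14"); im=np.clip(im.astype(float)*1.8,0,255).astype(np.uint8)
rows=[]
box=(215,160,290,220)
base=cv2.resize(im[box[1]:box[3],box[0]:box[2]],None,fx=6,fy=6,interpolation=cv2.INTER_CUBIC)
cr=[base]
for h in (32,34,36):
    overlay("wrist",im,TB,*box,6,"pics/t.png",c,[circ(14,h),circ(14,h+8)]+[quad(-16,14,-120,120,30),quad(-20,55,77,103,66)]); cr.append(cv2.imread("pics/t.png"))
g=np.vstack([np.hstack(cr[:2]),np.hstack(cr[2:])]); cv2.imwrite("pics/k2.png",cv2.resize(g,(800,640)))
E
```

```text
(no output)
```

View pics/k2.png

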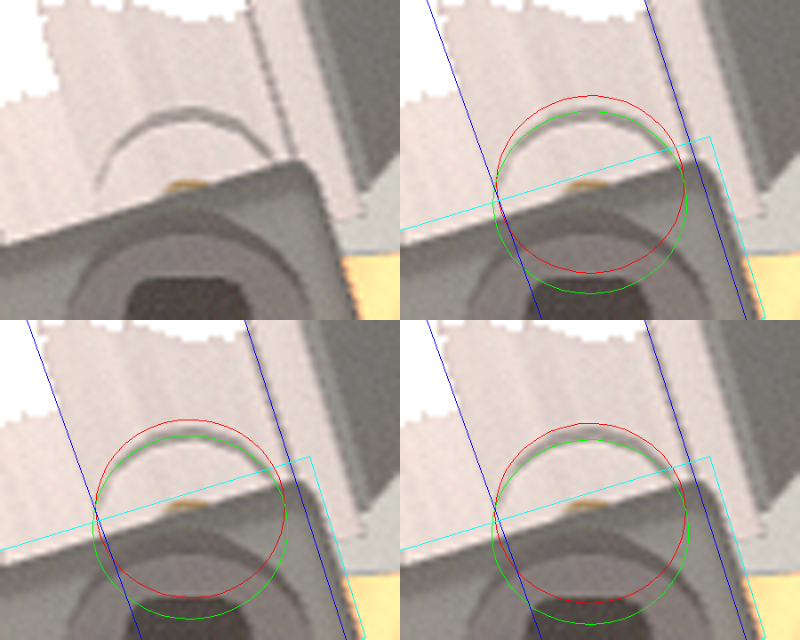

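>>> arm_command([
  [0, [0, 0, 0.007], [0, 0, 1]],
  [0, [0, 0, 0.007], [0, 0, 1]],
  [0, [0, 0, 0.006], [0, 0, 1]],
])

```text
time: 27.28
ee_pos: [0.4601, 0.223, 0.1624]
tcp_rot: [-154.8, 17.1, -86.5]
wrist_force: [0.0, 3.3, 1.7]
opening: 0.0108
```

```bash
cat >> ks.py <<'E'
print("eff",o['joint_efforts'].round(3),"q6",o['q'][5].round(2), "qd6",o['qd'][5].round(1))
E
python3 ks.py
```

```text
t 27.275 bed TCP [ -0.8  90.3 118.8] F bed [2.5 2.7 0.5] M bed [0.55 0.01 0.17] open 10.8 q [ 22.2 -31.6 -33.7  58.3   6.7 -65.8]
tool x bed angle -125.91 moment in tool [-0.331 -0.438 -0.167]
eff [ -1.55  -18.377  50.765  -4.623  -0.507  -1.266] q6 -65.77 qd6 47.7
```

>>> arm_command([
  [0, [0, 0, 0.007], [0, 0, 1]],
  [0, [0, 0, 0.007], [0, 0, 1]],
])

```text
time: 27.52
ee_pos: [0.4604, 0.2232, 0.1618]
tcp_rot: [-158.7, 21.9, -98.2]
wrist_force: [-0.5, 3.1, 2.8]
opening: 0.0107
```

```bash
python3 ks.py
```

```text
t 27.525 bed TCP [ -0.8  90.3 118. ] F bed [2.6 2.8 1.7] M bed [0.53 0.21 0.18] open 10.7 q [ 22.2 -31.5 -33.8  58.2   6.7 -53.8]
tool x bed angle -137.9 moment in tool [-0.532 -0.201 -0.183]
eff [ -1.411 -17.72   50.24   -4.935  -0.454  -1.237] q6 -53.76 qd6 47.8
```

>>> arm_command([
  [0, [0, 0, 0.007], [0, 0, 1]],
  [0, [0, 0, 0.006], [0, 0, 1]],
])

```text
time: 27.78
ee_pos: [0.4608, 0.2234, 0.1612]
tcp_rot: [-163.7, 25.8, -110.6]
wrist_force: [-0.6, 3.0, 2.1]
opening: 0.0107
```

```bash
python3 ks.py
```

```text
t 27.775 bed TCP [ -0.7  90.3 117.2] F bed [2.1 2.7 1.2] M bed [0.44 0.07 0.2 ] open 10.7 q [ 22.2 -31.5 -33.8  58.1   6.6 -41.8]
tool x bed angle -149.9 moment in tool [-0.418 -0.165 -0.198]
eff [ -1.313 -18.066  50.341  -4.652  -0.395  -1.234] q6 -41.75 qd6 47.7
```

>>> arm_command([
  [0, [0, 0, 0.007], [0, 0, 1]],
  [0, [0, 0, 0.007], [0, 0, 1]],
])

```text
time: 28.02
ee_pos: [0.4612, 0.2236, 0.1605]
tcp_rot: [-169.7, 28.5, -123.7]
wrist_force: [-0.1, 1.2, 3.5]
opening: 0.0108
```

```bash
python3 ks.py
```

```text
t 28.025 bed TCP [ -0.7  90.2 116.4] F bed [2.3 1.  2.7] M bed [0.37 0.12 0.17] open 10.8 q [ 22.2 -31.4 -33.9  58.    6.6 -29.7]
tool x bed angle -161.91 moment in tool [-0.395  0.001 -0.167]
eff [ -1.134 -17.854  50.089  -4.696  -0.319  -1.232] q6 -29.74 qd6 47.7
```

>>> arm_command([
  [0, [0, 0, 0.007], [0, 0, 1]],
  [0, [0, 0, 0.006], [0, 0, 1]],
])

```text
time: 28.28
ee_pos: [0.4616, 0.2238, 0.1599]
tcp_rot: [-176.4, 30.0, -137.4]
wrist_force: [0.1, 1.7, 4.2]
opening: 0.0107
```

```bash
python3 ks.py
```

```text
t 28.275 bed TCP [ -0.6  90.1 115.7] F bed [3.  1.3 3.1] M bed [0.31 0.06 0.18] open 10.7 q [ 22.2 -31.4 -33.9  57.9   6.6 -17.7]
tool x bed angle -173.91 moment in tool [-0.318  0.026 -0.177]
eff [ -0.987 -18.078  50.183  -4.609  -0.235  -1.225] q6 -17.73 qd6 47.7
```

>>> arm_command([
  [0, [0, 0, 0.007], [0, 0, 1]],
  [0, [0, 0, 0.007], [0, 0, 1]],
])

```text
time: 28.52
ee_pos: [0.4619, 0.224, 0.1592]
tcp_rot: [176.7, 30.0, -151.2]
wrist_force: [0.4, 1.5, 3.8]
opening: 0.0108
```

```bash
python3 ks.py
```

```text
t 28.525 bed TCP [ -0.6  90.1 114.9] F bed [2.9 1.  2.7] M bed [0.28 0.15 0.16] open 10.8 q [ 22.2 -31.3 -33.9  57.8   6.6  -5.7]
tool x bed angle 174.09 moment in tool [-0.262  0.182 -0.161]
eff [ -0.775 -17.842  49.962  -4.704  -0.143  -1.224] q6 -5.71 qd6 47.7
```

```bash
python3 - <<'E'
from knob import *
im,c=look("w15"); im=np.clip(im.astype(float)*1.6,0,255).astype(np.uint8)
overlay("wrist",im,TB,140,120,360,285,3.5,"pics/o15.png",c,[circ(14,30),circ(14,38)]+[quad(-16,14,-120,120,30),quad(-20,55,77,103,66)])
s=viewer.camera("side"); cv2.imwrite("pics/side15.png",s); crop(s,"pics/s15.png",130,230,190,290,8)
E
```

```text
(no output)
```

View pics/o15.png

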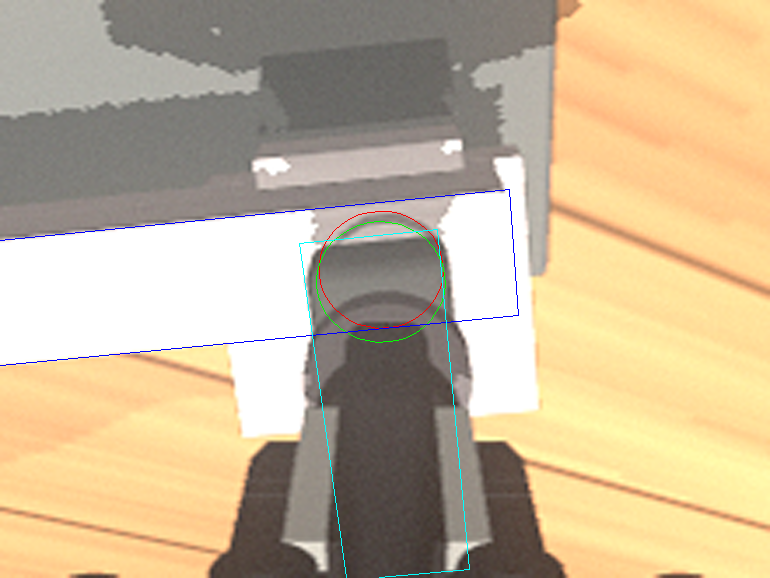

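View pics/s15.png

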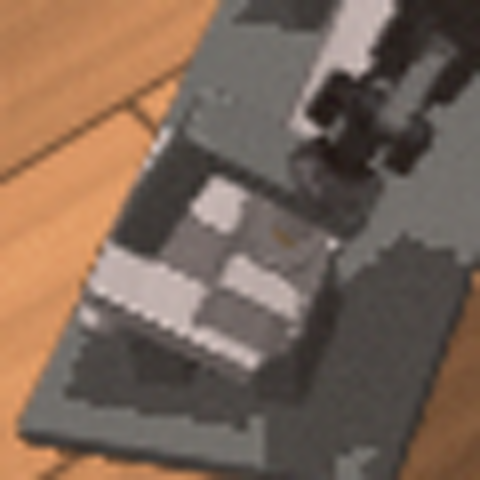

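>>> arm_command([
  [0, [0, 0, 0.007], [0, 0, 1]],
  [0, [0, 0, 0.006], [0, 0, 1]],
])

```text
time: 28.88
ee_pos: [0.4622, 0.2242, 0.1585]
tcp_rot: [170.0, 28.6, -164.8]
wrist_force: [0.9, 0.6, 3.8]
opening: 0.0107
```

```bash
python3 ks.py
```

```text
t 28.875 bed TCP [ -0.6  90.1 114.1] F bed [ 2.8 -0.   2.8] M bed [0.19 0.07 0.14] open 10.7 q [ 22.2 -31.2 -34.   57.7   6.6   6.2]
tool x bed angle 162.22 moment in tool [-0.161  0.127 -0.143]
eff [-5.120e-01 -1.772e+01  4.962e+01 -4.527e+00 -1.800e-02 -1.242e+00] q6 6.17 qd6 47.7
```

>>> arm_command([
  [0, [0, 0, 0.007], [0, 0, 1]],
  [0, [0, 0, 0.007], [0, 0, 1]],
])

```text
time: 29.12
ee_pos: [0.4626, 0.2244, 0.1578]
tcp_rot: [164.0, 25.9, -177.9]
wrist_force: [-0.1, -0.6, 4.8]
opening: 0.0107
```

```bash
python3 ks.py
```

```text
t 29.125 bed TCP [ -0.6  90.  113.3] F bed [ 2.  -0.4  4.4] M bed [0.17 0.19 0.14] open 10.7 q [ 22.2 -31.2 -34.   57.6   6.6  18.2]
tool x bed angle 150.22 moment in tool [-0.051  0.248 -0.135]
eff [ -0.296 -17.454  49.43   -4.678   0.073  -1.22 ] q6 18.18 qd6 47.8
```

>>> arm_command([
  [0, [0, 0, 0], [0, 0, 0]],
  [0.5, [0, 0, 0], [0, 0, 0]],
  [0.5, [0, 0, 0], [0, 0, 0]],
  [0.7, [0, 0, 0], [0, 0, 0]],
  [1, [0, 0, -0.3], [0, 0, 0]],
  [1, [0, 0, -0.5], [0, 0, 0]],
  [1, [0, 0, -0.5], [0, 0, 0]],
])

```text
time: 30.0
ee_pos: [0.4298, 0.2014, 0.225]
tcp_rot: [164.0, 25.8, -177.9]
wrist_force: [0.4, 0.2, 0.0]
opening: 0.0853
```

```bash
python3 - <<'E'
from knob import *
st()
from math import *
for tilt in (20,30):
    t=radians(tilt); z=B@[0,-sin(t),-cos(t)]; x=B@[0,cos(t),-sin(t)]; rt=tool(x,z)
    cam=np.array([0,.09+.3*sin(t+.49),.038+.3*cos(t+.49)])
    pt=TB[:3,3]+B@(cam)-.082*x+.142*z
    print(tilt,pt.round(3),(B.T@(pt-T[:3,3])*1000).round(0)); rel(pt,rt)
E
```

```text
t 30.0 bed TCP [ -1.8  90.4 191.5] F bed [ 0.4 -0.1 -0.2] M bed [-0.04  0.4   0.01] open 85.3 q [ 20.7 -35.9 -29.1  67.5   7.4  16.8]
20 [0.398 0.298 0.175] [ -1. 188. 133.]
total turn units [ 1.76  -3.004  9.933] min rows 9.9
shift after turn (units) [1.855 0.016 0.361]  | shift before turn [0.792 1.414 0.972] dist mm 113.3919676012511
30 [0.396 0.315 0.159] [ -1. 203. 115.]
total turn units [ 2.634 -4.511  9.799] min rows 9.8
shift after turn (units) [2.26  0.016 0.174]  | shift before turn [0.916 1.631 1.279] dist mm 135.98039755986522
```

>>> arm_command([
  [1, [0, 0, 0], [0.26, -0.45, 0.98]],
  [1, [0, 0, 0], [0.26, -0.45, 0.98]],
  [1, [0, 0, 0], [0.26, -0.45, 0.98]],
  [1, [0, 0, 0], [0.26, -0.45, 0.98]],
  [1, [0, 0, 0], [0.26, -0.45, 0.98]],
  [1, [0, 0, 0], [0.26, -0.45, 0.98]],
  [1, [0, 0, 0], [0.26, -0.45, 0.98]],
  [1, [0, 0, 0], [0.26, -0.45, 0.98]],
  [1, [0, 0, 0], [0.26, -0.45, 0.98]],
  [1, [0, 0, 0], [0.26, -0.45, 0.98]],
])

```text
time: 31.25
ee_pos: [0.4302, 0.2017, 0.2246]
tcp_rot: [146.1, 25.5, 109.3]
wrist_force: [-0.1, 0.8, -0.2]
opening: 0.0853
```

>>> arm_command([
  [1, [0.56, 0, 0.04], [0, 0, 0]],
  [1, [0.57, 0, 0.04], [0, 0, 0]],
  [1, [0.57, 0, 0.04], [0, 0, 0]],
  [1, [0.56, 0, 0.04], [0, 0, 0]],
  [1, [0, 0, 0], [0, 0, 0]],
])

```text
time: 31.88
ee_pos: [0.3948, 0.3165, 0.1571]
tcp_rot: [146.4, 25.6, 109.7]
wrist_force: [0.6, 0.1, 0.4]
opening: 0.0854
```

```bash
python3 - <<'E'
from knob import *
st()
im,c=look("w16")
E
```

```text
t 31.875 bed TCP [ -2.2 204.4 113.4] F bed [ 0.7 -0.3  0.1] M bed [ 0.37  0.45 -0.22] open 85.4 q [ 59.5 -19.  -28.1  66.3 -39.1 116.7]
```

View pics/w16.png

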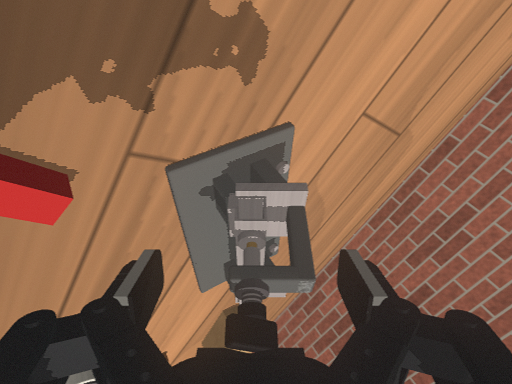

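```bash
python3 - <<'E'
from knob import *
im,c=load("w16"); im=np.clip(im.astype(float)*1.3,0,255).astype(np.uint8)
box=(215,175,325,265)
crop(im,"pics/c16.png",*box,7)
overlay("wrist",im,TB,*box,7,"pics/o16.png",c,[circ(14,30),circ(14,38)]+[quad(-16,14,-120,120,30),quad(-16,14,-120,120,0),quad(-20,55,77,103,66),quad(-16,55,45,125,0)])
E
```

```text
(no output)
```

View pics/c16.png

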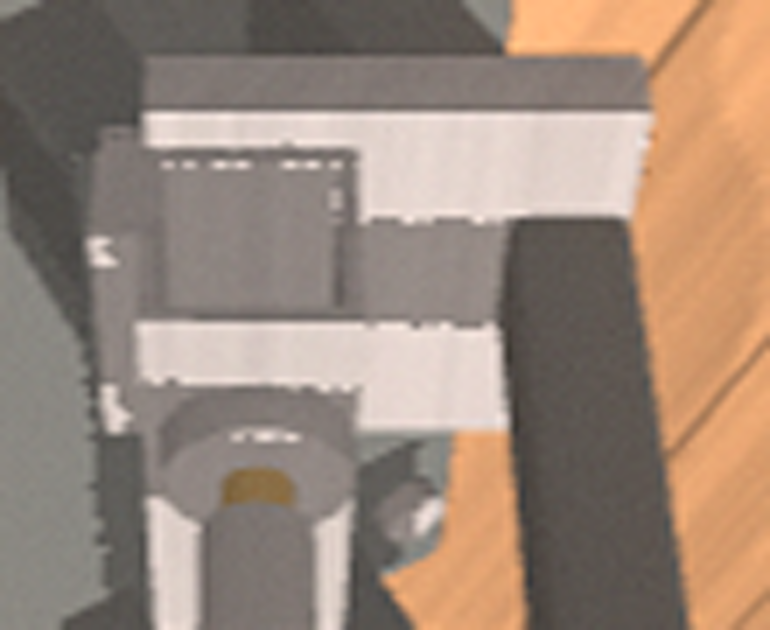

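View pics/o16.png

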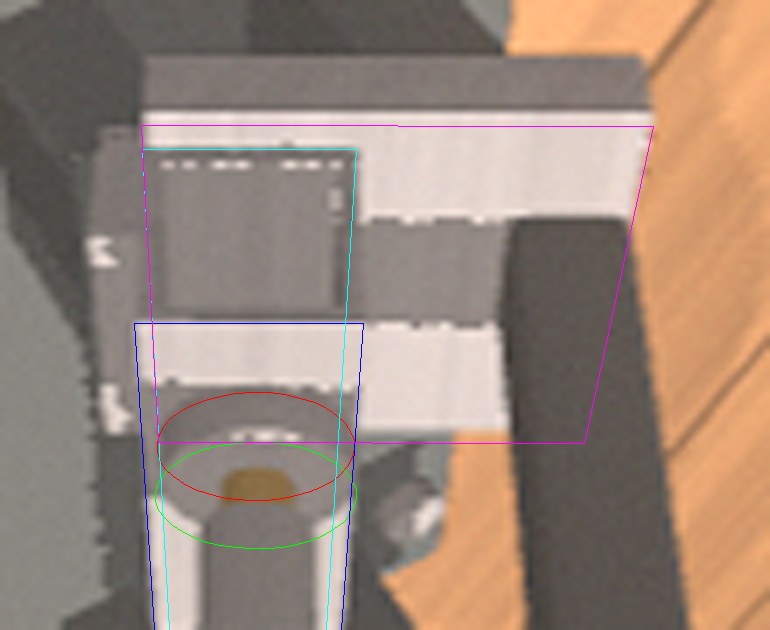

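```bash
python3 - <<'E'
from knob import *
im,c=load("w16"); 
box=(230,222,272,255); im2=np.clip((im.astype(float)-40)*2.2,0,255).astype(np.uint8)
TC=TB.copy(); TC[:3,3]+=B@np.array([0,.0025,0])
crop(im2,"pics/a.png",*box,9)
overlay("wrist",im2,TC,*box,9,"pics/b.png",c,[circ(14,30),circ(14,38)])
overlay("wrist",im2,TC,*box,9,"pics/d.png",c,[circ(14,31.5),circ(14,39.5)])
overlay("wrist",im2,TB,*box,9,"pics/e.png",c,[circ(14,31.5),circ(14,39.5)])
g=np.vstack([np.hstack([cv2.imread("pics/a.png"),cv2.imread("pics/b.png")]),np.hstack([cv2.imread("pics/d.png"),cv2.imread("pics/e.png")])]); print(g.shape); cv2.imwrite("pics/k3.png",g)
E
```

```text
(594, 756, 3)
```

View pics/k3.png

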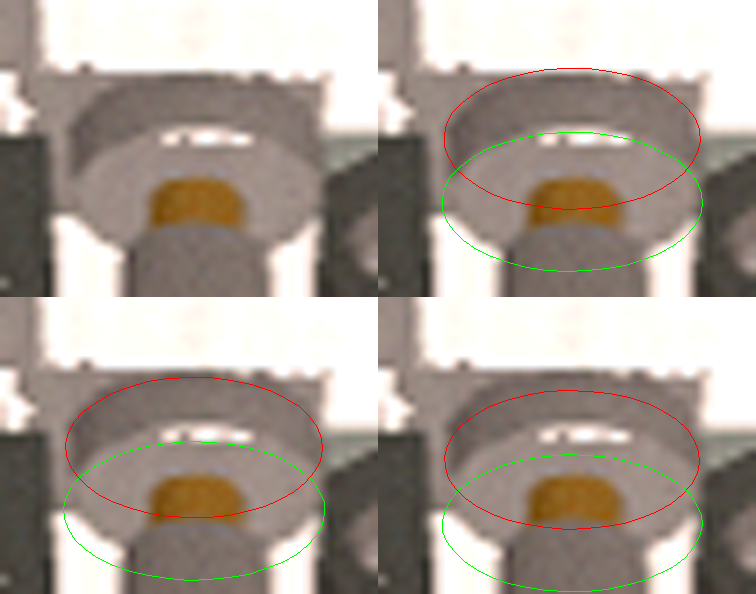

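```bash
python3 - <<'E'
from knob import *
s=viewer.camera("side"); cv2.imwrite("pics/side16.png",s)
TC=TB.copy(); TC[:3,3]+=B@np.array([0,.0025,0])
for h in (30,34,38,46): print(h,proj("side",TC[:3,3]+B@np.array([0,.09,h/1000])))
box=(150,245,178,270); out=[]
for n in ("side0","side14","side15","side16"):
    im=cv2.imread(f"pics/{n}.png"); im=np.clip((im.astype(float)-30)*1.6,0,255).astype(np.uint8)
    out.append(cv2.resize(im[box[1]:box[3],box[0]:box[2]],None,fx=13,fy=13,interpolation=cv2.INTER_CUBIC))
g=np.vstack([np.hstack(out[:2]),np.hstack(out[2:])]); print(g.shape); cv2.imwrite("pics/k4.png",cv2.resize(g,(728,int(g.shape[0]*728/g.shape[1]))) if g.shape[1]>800 else g)
im,c=load("w9"); im=np.clip((im.astype(float)-20)*1.8,0,255).astype(np.uint8)
box=(232,258,272,290); a=cv2.resize(im[box[1]:box[3],box[0]:box[2]],None,fx=9,fy=9,interpolation=cv2.INTER_CUBIC); 
overlay("wrist",im,TC,*box,9,"pics/t.png",c,[circ(14,38),circ(14,46),circ(5,46)]); b=cv2.imread("pics/t.png")
cv2.imwrite("pics/k5.png",np.hstack([a,b]))
E
```

```text
30 [[163.36375843 260.42511143]]
34 [[163.83882639 259.79475111]]
38 [[164.31564589 259.1620667 ]]
46 [[165.27457838 257.88967402]]
(650, 728, 3)
```

View pics/k4.png

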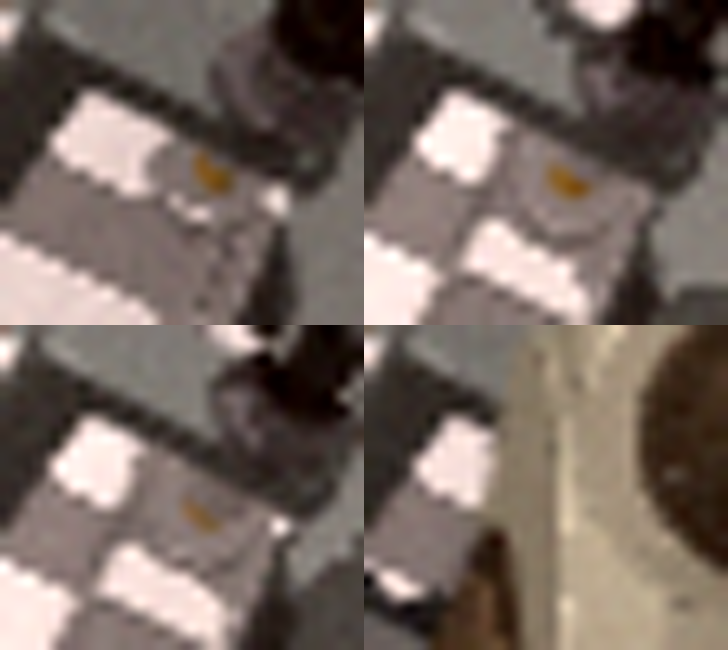

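View pics/k5.png

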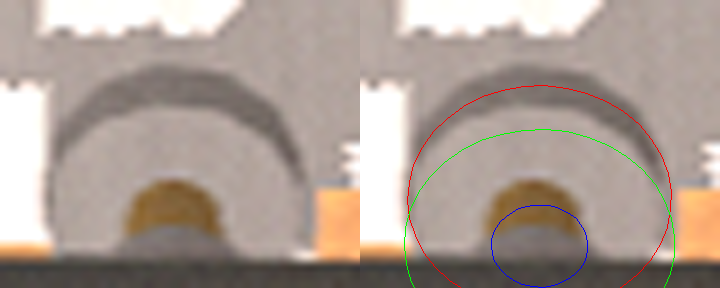

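```bash
python3 - <<'E'
from knob import *
for tag,cols,r in (("w16",(244,248,252,256),(226,254)),("w9",(245,248,251,254),(260,290))):
    im,c=load(tag); g=cv2.cvtColor(im,cv2.COLOR_BGR2GRAY)
    for u in cols: print(tag,u,list(zip(range(*r),g[r[0]:r[1],u].tolist())) if u==cols[0] else g[r[0]:r[1],u].tolist())
    print("blue-red", [ (v,int(im[v,251,2])-int(im[v,251,0])) for v in range(*r)])
E
```

```text
w16 244 [(226, 162), (227, 161), (228, 162), (229, 166), (230, 104), (231, 91), (232, 91), (233, 91), (234, 90), (235, 89), (236, 89), (237, 96), (238, 106), (239, 105), (240, 103), (241, 106), (242, 104), (243, 106), (244, 105), (245, 105), (246, 105), (247, 106), (248, 102), (249, 87), (250, 76), (251, 79), (252, 80), (253, 79)]
w16 248 [163, 162, 162, 168, 94, 89, 91, 91, 95, 94, 112, 144, 108, 105, 105, 106, 89, 81, 79, 84, 81, 91, 90, 90, 89, 90, 89, 89]
w16 252 [157, 157, 160, 153, 93, 93, 94, 95, 95, 93, 136, 169, 106, 103, 105, 102, 87, 90, 88, 90, 90, 91, 91, 93, 93, 89, 90, 93]
w16 256 [165, 164, 165, 170, 122, 92, 96, 94, 95, 100, 107, 170, 109, 106, 108, 107, 107, 97, 88, 89, 91, 93, 93, 95, 92, 95, 92, 93]
blue-red [(226, 16), (227, 16), (228, 17), (229, 17), (230, 9), (231, 8), (232, 9), (233, 10), (234, 11), (235, 8), (236, 14), (237, 15), (238, 11), (239, 11), (240, 11), (241, 19), (242, 51), (243, 51), (244, 53), (245, 54), (246, 32), (247, 9), (248, 10), (249, 9), (250, 9), (251, 10), (252, 9), (253, 11)]
w9 245 [(260, 172), (261, 150), (262, 111), (263, 113), (264,
[... 353 characters left out ...]
10, 112, 113, 111, 112, 111, 112, 113, 106, 84, 80, 82, 83, 85, 88, 86, 81, 59, 60, 56]
w9 251 [167, 172, 111, 110, 112, 95, 85, 83, 86, 90, 114, 114, 114, 113, 113, 112, 115, 113, 74, 75, 77, 78, 76, 85, 83, 84, 75, 63, 60, 59]
w9 254 [173, 147, 112, 112, 114, 104, 82, 85, 83, 84, 110, 115, 113, 110, 113, 113, 112, 113, 111, 80, 74, 73, 75, 75, 82, 84, 75, 58, 57, 61]
blue-red [(260, 16), (261, 17), (262, 10), (263, 11), (264, 12), (265, 10), (266, 8), (267, 9), (268, 9), (269, 10), (270, 11), (271, 13), (272, 14), (273, 10), (274, 12), (275, 13), (276, 12), (277, 8), (278, 39), (279, 40), (280, 38), (281, 41), (282, 44), (283, 7), (284, 7), (285, 9), (286, 9), (287, 6), (288, 5), (289, 5)]
```

```bash
python3 - <<'E'
from knob import *
from scipy.optimize import least_squares, brentq
def row(c,y,z): return proj("wrist",TB[:3,3]+B@(np.array([0,y,z])/1000),c)[0,1]
for tag,sg,o in (("w16",1,(229.6,235.9,241.4,246.4)),("w9",-1,(265.5,269.8,277.8,282.8))):
    im,c=load(tag)
    for rb in (5.0,):
      for Rs in (7.5,8.0):
        def f(p): # cy,zb
            cy,zt,zs=p
            return [row(c,cy+sg*14,zt)-o[1],row(c,cy+sg*14,zt-8)-o[0],row(c,cy+sg*rb,zt)-o[2],row(c,cy+sg*Rs,zs)-o[3]]
        s=least_squares(f,[90,40,50]); print(tag,Rs,s.x.round(2),"dz",(s.x[2]-s.x[1]).round(2),s.fun.round(2))
        for cy in (88,90,92,94):
            zt=brentq(lambda z:row(c,cy+sg*rb,z)-o[2],0,100); zs=brentq(lambda z:row(c,cy+sg*Rs,z)-o[3],0,100); zr=brentq(lambda z:row(c,cy+sg*14,z)-o[1],0,100); zb=brentq(lambda z:row(c,cy+sg*14,z)-o[0],0,100);print("   cy",cy,"zt brass",round(zt,1),"zt rim",round(zr,1),"zbot",round(zb,1),"zs",round(zs,1),"dz",round(zs-zt,2))
E
```

```text
w16 7.5 [80.07 29.94 37.45] dz 7.52 [ 0.34 -0.15 -0.2  -0.  ]
   cy 88 zt brass 35.2 zt rim 34.7 zbot 27.5 zs 42.3 dz 7.11
   cy 90 zt brass 36.4 zt rim 36.0 zbot 28.9 zs 43.5 dz 7.06
   cy 92 zt brass 37.7 zt rim 37.3 zbot 30.3 zs 44.7 dz 7.02
   cy 94 zt brass 38.9 zt rim 38.6 zbot 31.6 zs 45.9 dz 6.97
w16 8.0 [80.07 29.94 37.76] dz 7.82 [ 0.34 -0.15 -0.2  -0.  ]
   cy 88 zt brass 35.2 zt rim 34.7 zbot 27.5 zs 42.6 dz 7.41
   cy 90 zt brass 36.4 zt rim 36.0 zbot 28.9 zs 43.8 dz 7.37
   cy 92 zt brass 37.7 zt rim 37.3 zbot 30.3 zs 45.0 dz 7.32
   cy 94 zt brass 38.9 zt rim 38.6 zbot 31.6 zs 46.2 dz 7.28
w9 7.5 [102.25  27.87  39.66] dz 11.79 [ 0.11 -0.07 -0.04 -0.  ]
   cy 88 zt brass 48.7 zt rim 49.5 zbot 42.5 zs 59.7 dz 11.06
   cy 90 zt brass 45.7 zt rim 46.4 zbot 39.3 zs 56.9 dz 11.16
   cy 92 zt brass 42.8 zt rim 43.4 zbot 36.2 zs 54.1 dz 11.25
   cy 94 zt brass 39.9 zt rim 40.3 zbot 33.0 zs 51.3 dz 11.34
w9 8.0 [102.25  27.87  40.36] dz 12.49 [ 0.11 -0.07 -0.04 -0.  ]
   cy 88 zt brass 48.7 zt rim 49.5 zbot 42.5 zs 60.4 dz 11.77
   cy 90 zt brass 45.7 zt rim 46.4 zbot 39.3 zs 57.6 dz 11.86
   cy 92 zt brass 42.8 zt rim 43.4 zbot 36.2 zs 54.8 dz 11.95
   cy 94 zt brass 39.9 zt rim 40.3 zbot 33.0 zs 52.0 dz 12.04
```

```bash
python3 - <<'E'
from knob import *
im,c=load("w16"); im=np.clip(im.astype(float)*3,0,255).astype(np.uint8)
TC=TB.copy(); TC[:3,3]+=B@np.array([0,.0015,0]); box=(205,270,300,355); out=[]
for phi in (140,150.2,160):
    overlay("wrist",im,TC,*box,6,"pics/t.png",c,wing(phi,120)); out.append(cv2.imread("pics/t.png"))
base=cv2.resize(im[box[1]:box[3],box[0]:box[2]],None,fx=6,fy=6,interpolation=cv2.INTER_CUBIC)
g=np.vstack([np.hstack([base,out[0]]),np.hstack(out[1:])]); cv2.imwrite("pics/k6.png",cv2.resize(g,(671,600)))
a=np.radians(150.2); rt=tool(B@[np.cos(a),np.sin(a),0],-B[:,2])
p,r=cur()
for z in (.185,.1135):
    pt=T[:3,3]+B@np.array([-.0006,.09,z]); rel(pt,rt,p,r); p,r=pt,rt
E
```

```text
total turn units [-2.592  4.519 -9.79 ] min rows 9.8
shift after turn (units) [-0.947 -1.631 -1.167]  | shift before turn [-2.217  0.011 -0.073] dist mm 133.06510740449835
total turn units [0. 0. 0.] min rows 0.0
shift after turn (units) [0.    0.    1.192]  | shift before turn [0.    0.    1.192] dist mm 71.5
```

View pics/k6.png

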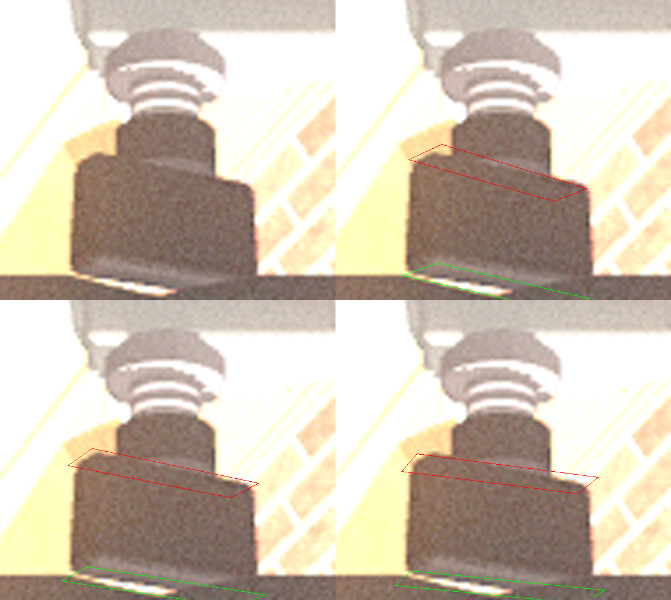

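>>> arm_command([
  [1, [-0.56, 0, -0.02], [0, 0, 0]],
  [1, [-0.56, 0, -0.02], [0, 0, 0]],
  [1, [-0.55, 0, -0.02], [0, 0, 0]],
  [1, [-0.55, 0.01, -0.02], [0, 0, 0]],
  [0.8, [0, 0, 0], [-0.26, 0.45, -0.98]],
  [0.8, [0, 0, 0], [-0.26, 0.45, -0.98]],
  [0.8, [0, 0, 0], [-0.26, 0.45, -0.98]],
  [0.8, [0, 0, 0], [-0.26, 0.45, -0.98]],
  [0.8, [0, 0, 0], [-0.26, 0.45, -0.98]],
  [0.8, [0, 0, 0], [-0.26, 0.45, -0.98]],
  [0.65, [0, 0, 0], [-0.26, 0.45, -0.98]],
])

```text
time: 33.35
ee_pos: [0.4332, 0.2024, 0.2216]
tcp_rot: [158.8, 28.0, 160.6]
wrist_force: [1.3, -0.0, -0.5]
opening: 0.0557
```

>>> arm_command([
  [0.65, [0, 0, 0], [-0.26, 0.45, -0.98]],
  [0.65, [0, 0, 0], [-0.26, 0.45, -0.98]],
  [0.65, [0, 0, 0], [-0.25, 0.45, -0.97]],
  [0.65, [0, 0, 0], [0, 0, 0]],
  [0.65, [0, 0, 0], [0, 0, 0]],
])

```text
time: 33.98
ee_pos: [0.4332, 0.2028, 0.2206]
tcp_rot: [164.0, 25.9, -178.2]
wrist_force: [0.0, -0.5, -0.1]
opening: 0.0551
```

```bash
python3 ks.py; python3 - <<'E'
from knob import *
a=np.radians(150.2); rt=tool(B@[np.cos(a),np.sin(a),0],-B[:,2])
pt=T[:3,3]+B@np.array([-.0006,.09,.1135]); rel(pt,rt)
im,c=look("w17")
E
```

```text
t 33.975 bed TCP [ -0.8  89.6 186. ] F bed [-0.3 -0.4  0.1] M bed [-0.08  0.48  0.06] open 55.1 q [ 20.8 -35.6 -29.5  66.7   7.2  17.2]
tool x bed angle 149.99 moment in tool [ 0.306  0.379 -0.062]
eff [ -0.491 -14.445  52.06   -5.398   0.364  -0.059] q6 17.17 qd6 -0.3
total turn units [-0.017  0.041 -0.034] min rows 0.0
shift after turn (units) [1.000e-03 8.000e-03 1.208e+00]  | shift before turn [0.006 0.01  1.208] dist mm 72.46262998772663
```

View pics/w17.png

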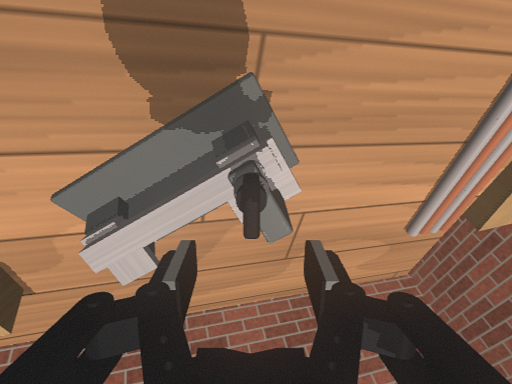

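>>> arm_command([
  [0.65, [0, 0, 0.3], [0, 0, 0]],
  [0.65, [0, 0.01, 0.35], [0, 0, 0]],
  [0.65, [0, 0, 0.35], [0, 0, 0]],
  [0.65, [0, 0, 0.2], [0, 0, 0]],
  [0.65, [0, 0, 0], [0, 0, 0]],
  [0, [0, 0, 0], [0, 0, 0]],
  [0, [0, 0, 0], [0, 0, 0]],
  [0, [0, 0, 0], [0, 0, 0]],
  [0, [0, 0, 0], [0, 0, 0]],
])

```text
time: 35.15
ee_pos: [0.4627, 0.2244, 0.1591]
tcp_rot: [164.0, 25.9, -178.0]
wrist_force: [-3.1, -4.5, 3.3]
opening: 0.0109
```

```bash
python3 ks.py
```

```text
t 35.15 bed TCP [1.000e-01 9.000e+01 1.143e+02] F bed [-2.8 -1.8  5.5] M bed [-0.43  0.86  0.15] open 10.9 q [ 22.3 -31.1 -33.8  57.8   6.5  18.3]
tool x bed angle 150.14 moment in tool [ 0.798  0.537 -0.149]
eff [  1.388 -17.695  51.202  -6.114   0.973   0.13 ] q6 18.32 qd6 -0.0
```

>>> arm_command([
  [0, [0, 0, 0.006], [0, 0, 0.83]],
  [0, [0, 0, 0.006], [0, 0, 0.83]],
  [0, [0, 0, 0.005], [0, 0, 0.83]],
  [0, [0, 0, 0.005], [0, 0, 0.83]],
  [0, [0, 0, 0], [0, 0, 0]],
  [0, [0, 0, 0], [0, 0, 0]],
])

```text
time: 35.9
ee_pos: [0.4633, 0.2246, 0.1579]
tcp_rot: [156.2, 19.0, 161.7]
wrist_force: [-2.0, -4.9, 3.7]
opening: 0.0108
```

```bash
python3 ks.py
```

```text
t 35.9 bed TCP [ -0.   89.7 113. ] F bed [-2.1 -2.8  5.5] M bed [-0.59  1.05 -0.06] open 10.8 q [ 22.3 -31.  -33.9  57.6   6.4  38.3]
tool x bed angle 130.19 moment in tool [1.187 0.227 0.055]
eff [  2.082 -17.726  51.344  -6.349   1.282  -0.061] q6 38.27 qd6 0.1
```

>>> arm_command([
  [0.5, [0, 0, 0], [0, 0, 0]],
  [0.5, [0, 0, 0], [0, 0, 0]],
  [0.7, [0, 0, 0], [0, 0, 0]],
  [1, [0, 0, -0.3], [0, 0, 0]],
  [1, [0, 0, -0.5], [0, 0, 0]],
  [1, [0, 0, -0.4], [0, 0, 0]],
  [1, [0, 0, 0], [0, 0, 0]],
])

```text
time: 36.78
ee_pos: [0.434, 0.2044, 0.2214]
tcp_rot: [156.1, 19.1, 161.7]
wrist_force: [1.0, -0.2, 0.1]
opening: 0.0855
```

```bash
python3 ks.py; python3 - <<'E'
from knob import *
from math import *
t=radians(30); z=B@[0,-sin(t),-cos(t)]; x=B@[0,cos(t),-sin(t)]; rt=tool(x,z)
rel(T[:3,3]+B@np.array([-.0015,.2035,.115]),rt)
E
```

```text
t 36.775 bed TCP [  1.   90.4 185.8] F bed [ 0.7 -0.7 -0.3] M bed [-0.01  0.45 -0.05] open 85.5 q [ 21.  -35.5 -29.4  66.6   7.2  37.1]
tool x bed angle 130.24 moment in tool [0.351 0.289 0.047]
eff [ -0.161 -16.168  52.979  -4.65    0.388  -0.062] q6 37.06 qd6 0.3
total turn units [ 1.791 -4.75   6.539] min rows 6.5
shift after turn (units) [ 2.222 -0.041  0.079]  | shift before turn [1.472 1.184 1.174] dist mm 133.43879076440453
```

Now the same end-on view again, to verify the stem's remaining length.

>>> arm_command([
  [1, [0, 0, 0], [0.26, -0.68, 0.93]],
  [1, [0, 0, 0], [0.26, -0.68, 0.93]],
  [1, [0, 0, 0], [0.26, -0.68, 0.93]],
  [1, [0, 0, 0], [0.26, -0.68, 0.93]],
  [1, [0, 0, 0], [0.26, -0.68, 0.93]],
  [1, [0, 0, 0], [0.25, -0.68, 0.93]],
  [1, [0, 0, 0], [0.25, -0.67, 0.93]],
  [1, [0.55, -0.01, 0.02], [0, 0, 0]],
  [1, [0.56, -0.01, 0.02], [0, 0, 0]],
  [1, [0.56, -0.01, 0.02], [0, 0, 0]],
  [1, [0.55, -0.01, 0.02], [0, 0, 0]],
  [1, [0, 0, 0], [0, 0, 0]],
])

```text
time: 38.28
ee_pos: [0.3935, 0.3162, 0.1534]
tcp_rot: [146.8, 26.0, 110.0]
wrist_force: [0.3, 0.1, -0.3]
opening: 0.0857
```

```bash
python3 - <<'E'
from knob import *
st()
im,c=look("w18"); im2=np.clip(im.astype(float)*1.3,0,255).astype(np.uint8)
overlay("wrist",im2,TB,215,175,325,265,7,"pics/o18.png",c,[circ(14,30),circ(14,38)]+[quad(-16,14,-120,120,30),quad(-16,14,-120,120,0),quad(-16,55,45,125,0)])
g=cv2.cvtColor(im,cv2.COLOR_BGR2GRAY)
for u in (244,247,250,252,254): print(u,g[222:258,u].tolist()); print("   rb",[int(im[v,u,2])-int(im[v,u,0]) for v in range(222,258)])
E
```

```text
t 38.275 bed TCP [ -5.2 204.9 110.9] F bed [ 0.1 -0.1 -0.4] M bed [ 0.37  0.37 -0.19] open 85.7 q [ 59.7 -18.7 -28.2  66.5 -39.2 116.8]
244 [89, 166, 165, 164, 161, 163, 164, 163, 163, 168, 105, 104, 100, 88, 85, 87, 87, 89, 89, 102, 108, 106, 107, 106, 106, 109, 106, 105, 119, 157, 163, 162, 162, 162, 160, 161]
   rb [7, 17, 15, 16, 17, 18, 17, 17, 17, 17, 11, 11, 10, 8, 9, 9, 9, 9, 9, 11, 11, 10, 10, 11, 10, 12, 11, 11, 12, 17, 16, 17, 16, 17, 17, 18]
247 [85, 164, 163, 161, 161, 161, 163, 160, 162, 168, 105, 87, 87, 88, 91, 91, 93, 90, 105, 106, 106, 107, 106, 107, 106, 107, 106, 100, 91, 80, 89, 89, 87, 86, 89, 89]
   rb [9, 17, 16, 17, 16, 17, 16, 16, 16, 16, 10, 9, 7, 9, 9, 10, 8, 9, 11, 11, 11, 10, 10, 9, 9, 11, 11, 10, 9, 10, 8, 9, 8, 9, 9, 10]
250 [86, 164, 165, 163, 162, 162, 162, 160, 161, 167, 112, 90, 91, 90, 93, 93, 94, 106, 107, 106, 107, 107, 108, 90, 85, 81, 87, 89, 89, 90, 90, 89, 90, 89, 92, 91]
   rb [8, 17, 15, 17, 16, 17, 18, 17, 16, 16, 12, 11, 9, 10, 10, 10, 9, 11, 11, 11, 12, 10, 9, 26, 34, 35, 19, 9, 10, 9, 9, 9, 9, 10, 10, 10]
252 [87, 167, 165, 162, 164, 162, 162, 162, 161, 168, 102, 90, 93, 93, 92, 94, 99, 172, 108, 106, 106, 107, 90, 81, 85, 84, 91, 92, 89, 91, 92, 91, 89, 89, 89, 89]
   rb [8, 16, 16, 17, 16, 16, 17, 15, 18, 17, 12, 8, 8, 9, 8, 9, 9, 18, 11, 10, 10, 8, 38, 48, 49, 45, 7, 7, 10, 8, 8, 8, 8, 9, 12, 9]
254 [83, 159, 158, 157, 157, 156, 155, 156, 157, 163, 94, 91, 92, 93, 95, 95, 104, 141, 106, 105, 103, 107, 88, 87, 89, 87, 92, 91, 91, 92, 92, 90, 92, 92, 92, 90]
   rb [8, 15, 15, 16, 15, 16, 15, 16, 16, 16, 10, 9, 7, 9, 10, 8, 12, 14, 11, 12, 9, 4, 50, 51, 53, 44, 9, 7, 9, 10, 10, 9, 11, 10, 10, 9]
```

View pics/o18.png

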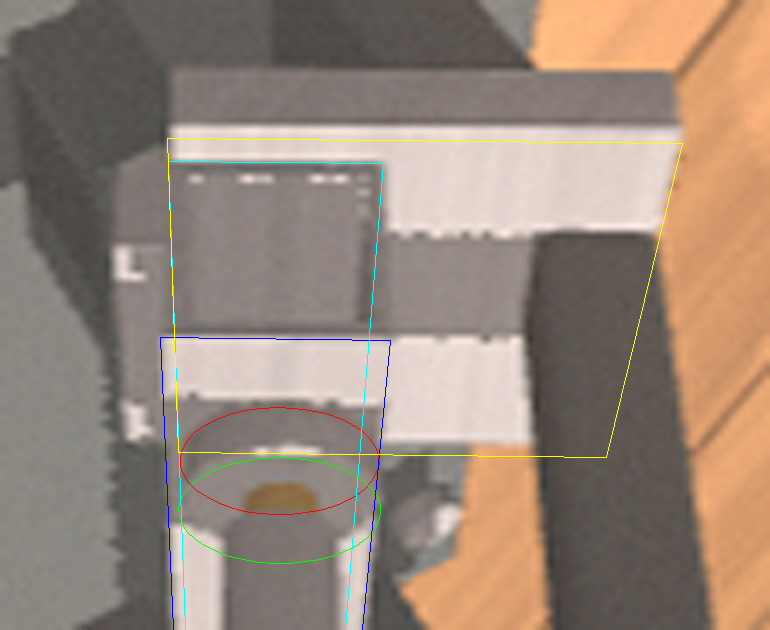

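```bash
python3 - <<'E'
from knob import *
from scipy.optimize import brentq
def row(c,y,z): return proj("wrist",TB[:3,3]+B@(np.array([0,y,z])/1000),c)[0,1]
im,c=load("w10")
for u in (248,249,250,251): print(u,[(v,int(im[v,u,2])-int(im[v,u,0]),int(im[v,u].mean())) for v in range(266,288)])
def dz(tag,sg,o1,o2,cy,Rs):
    im,c=load(tag); zt=brentq(lambda z:row(c,cy+sg*5,z)-o1,0,100); zs=brentq(lambda z:row(c,cy+sg*Rs,z)-o2,0,100); return round(zt-8,2),round(zs,2),round(zs-zt,2)
for cy in (90,91,92):
  for Rs in (7.5,8): print(cy,Rs,"w9",dz("w9",-1,277.5,282.5,cy,Rs),"w16",dz("w16",1,241.3,246.0,cy,Rs),"w18",dz("w18",1,243.5,247.35,cy,Rs))
# screw radius from w16 width at a row
im,c=load("w16"); print([int(x) for x in cv2.cvtColor(im,cv2.COLOR_BGR2GRAY)[262,232:272]])
print(c['fx'])
for r in (7,7.5,8): print(r,[proj("wrist",TB[:3,3]+B@np.array([s*r,92,60])/1000,c)[0] for s in (-1,1)])
E
```

```text
248 [(266, 12, 107), (267, 13, 108), (268, 13, 109), (269, 11, 94), (270, 10, 85), (271, 9, 82), (272, 14, 130), (273, 12, 109), (274, 13, 107), (275, 12, 110), (276, 12, 108), (277, 11, 110), (278, 32, 88), (279, 45, 74), (280, 46, 70), (281, 45, 75), (282, 9, 85), (283, 10, 85), (284, 10, 65), (285, 8, 57), (286, 7, 60), (287, 9, 60)]
249 [(266, 13, 106), (267, 13, 106), (268, 13, 107), (269, 11, 87), (270, 10, 81), (271, 10, 80), (272, 10, 102), (273, 13, 109), (274, 13, 110), (275, 14, 107), (276, 12, 111), (277, 8, 111), (278, 36, 78), (279, 43, 72), (280, 44, 72), (281, 37, 73), (282, 8, 82), (283, 9, 83), (284, 9, 66), (285, 8, 60), (286, 9, 59), (287, 7, 59)]
250 [(266, 15, 137), (267, 11, 107), (268, 12, 107), (269, 10, 89), (270, 10, 84), (271, 9, 80), (272, 11, 102), (273, 12, 111), (274, 12, 111), (275, 12, 110), (276, 13, 110), (277, 10, 112), (278, 39, 76), (279, 42, 69), (280, 42, 70), (281, 34, 73), (282, 11, 83), (283, 12, 82), (284, 8, 64), (285, 9, 59), (286, 8, 60), (287, 8, 61)]
251 [(266, 14, 141), (267, 12, 107), (268, 12, 108), (269, 10, 88), (270, 8, 81), (27
[... 454 characters left out ...]
, 43.65, 6.72) w18 (28.96, 42.67, 5.71)
91 8 w9 (35.82, 55.76, 11.94) w16 (28.93, 43.95, 7.02) w18 (28.96, 42.97, 6.01)
92 7.5 w9 (34.36, 53.64, 11.28) w16 (29.56, 44.25, 6.7) w18 (29.57, 43.27, 5.7)
92 8 w9 (34.36, 54.35, 11.98) w16 (29.56, 44.56, 7.0) w18 (29.57, 43.57, 6.0)
[66, 67, 64, 64, 94, 148, 167, 163, 163, 163, 155, 117, 80, 86, 89, 90, 88, 90, 92, 90, 93, 91, 93, 94, 95, 93, 93, 88, 132, 163, 162, 142, 92, 61, 66, 65, 66, 65, 66, 63]
305.2209402425538
7 [array([243.51798888, 265.1493478 ]), array([258.72904371, 265.17016313])]
7.5 [array([242.974702  , 265.14860435]), array([259.27226074, 265.17090649])]
8 [array([242.43141271, 265.14786089]), array([259.81547537, 265.17164984])]
```

```bash
python3 - <<'E'
from knob import *
im=viewer.camera("top"); cv2.imwrite("pics/top18.png",im); crop(im,"pics/ct18.png",90,100,350,260,3); st()
E
```

```text
t 38.375 bed TCP [ -4.1 203.6 112.7] F bed [-1.  -0.   0.3] M bed [ 0.39  0.41 -0.2 ] open 85.5 q [ 59.5 -18.9 -28.1  66.5 -39.2 116.8]
```

View pics/ct18.png

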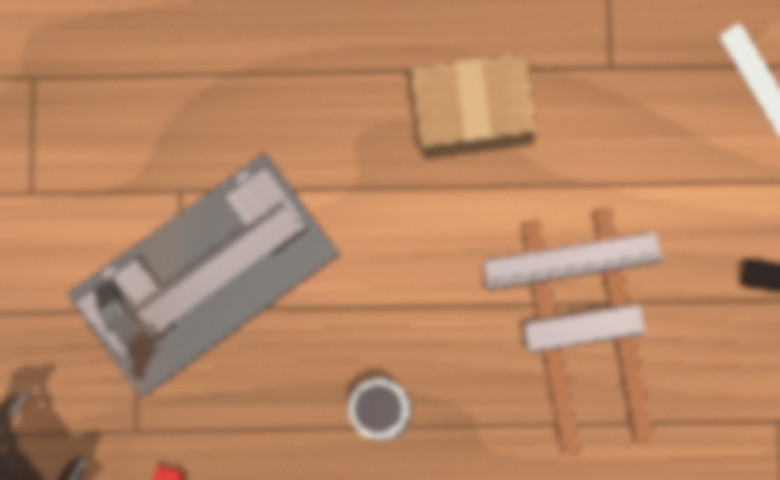

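The tube lies on both saddles with its end under the clamp, crop (150–305, 210–330). The short tube, angle, tin and carton are where they started. Handing in.

```bash
python3 - <<'E'
from workcell import bot
print(bot.job_done())
E
```

```text
the job is handed in; nothing more can be done
None
```

The long tube is on the bar rest and clamped, and I handed the job in at about 38 s; no verdict came back. I took the 240 mm tube from the near lane and slid it in lengthwise under the clamp. I then pushed it down against the lips until they resisted with about 4 N, and let go. I turned the knob 162° clockwise, checked it, turned it another 20°, and let go.

**Tube position:** the images put it flat on both saddles, against the lips and near the middle. One end-on view suggested it is about 2–4 mm off centre lengthwise, well inside the 18 mm limit.

**Clamp pressing:** the brass stem's visible length fell from about 11.2–11.9 mm to 5.7–6.0 mm. That gives a press of roughly 5.5–6 mm, about ±1 mm.

**Checks that were weak or disagreed:**
- **No felt touch:** the wrist torque showed no clear rise at first touch (0.13–0.20 N m throughout). I passed that point without noticing it, so the quarter turn is judged only from the pictures.
- **Starting pad height:** readings of how high the pad was before I turned the knob ranged from about 34 to 41 mm. The stem length settled on about 36 mm.
- **Last turn:** the stem shortened by about 1.0 mm over the final 20°, where 1.3 mm was expected. That is within the measuring error.

**Other items:** a last top view shows the short tube, angle section, tin and carton where they started.

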